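Dispense one sample box and weigh it

ROBOT

A 7-joint arm with a two-finger parallel gripper is mounted at the origin on the work surface. World frame = base frame: x ahead of the robot, y to its left, z up, the work surface at z = 0. Lengths are in m, angles in degrees, forces in N, time in s.
With the tool pointing down it reaches from about 0.425 to 0.95 m from the base axis. Payload 16.7 kg.
Tool frame: the origin (TCP) lies midway between the tips of the shut fingers; the grasp point (between the pads) lies 19 mm behind it; z points along the fingers, x is the direction in which the jaws open and shut, and the axes are right-handed (so a half turn about z gives the same grasp; the last joint's range is limited). The gripper opens to 94 mm and grips with 3 to 60 N. Pads are 16 mm wide; open, the fingers measure 119 mm over their backs; the gripper's body (75 mm by 177 mm) begins 78 mm behind the grasp point.
Start: joints at [-73.883, 24.414, 4.234, 92.017, -1.954, 63.644, -3.845], TCP at [0.282, 0.613, 0.205] pointing down, gripper open.
Joint ranges: [-163.25, 163.25], [-28.42, 122.38], [-70.27, 78.77], [12.13, 141.07], [-58.53, 238.53], [9.26, 117.41], [-156.51, 156.51]. Speed limits (degrees/s): [108.29, 108.29, 136.94, 136.94, 172.46, 172.46, 172.46].

INTERFACE

Orientations are given as a 3x3 rotation matrix whose columns are the frame's x, y, z axes.
In Python, from workcell import env gives the robot as it stands.
- The arm moves only by the tool arm_command, never from a script. Its argument "targets" is a list of rows, each an object with "dp": the shift along the tool's x, y, z in m, a list of three; "spin": the turn about the tool's z in rad; "fingers": the finger opening in m, from 0 to 0.094. A call has exactly 8 rows; each row shifts and turns the pose as measured when the row begins, along the tool's axes as they then stand; what a row does not reach is not made up. A row lasts 1/10 s, in which the tool goes at most 50 mm and 8.59 degrees, less where a joint would pass 70% of its speed; a pose out of reach is approached as far as the arm can. A call with a gripper value outside its range is refused whole. The fingers move at their own pace and stop on an object; the grip force is fixed at half the most. Time passes only in rows, so rows that do not move let the fingers close, or fill a call up. It gives the time, the measured TCP pose, the force and the opening at its end, in the units of the state.
- env.read_state(): the state, without advancing time (a new reading comes with each control period).
- env.camera(name): name is "scene" or "top" or "wrist"; returns (picture, depth): 400x640x3 uint8, blue, green, red; 400x640 float32, m along the optical axis (not along the pixel's ray), 0 where there is no reading.
- env.camera_model(name): a dict with "fx", "fy", "cx", "cy" (pixels), "R" (3x3) and "t" (3): a world point X has camera coordinates R X + t. Camera axes: x right, y down, z forward; pixel columns grow to the right and rows downward; lengths in m; the calibration is good to about 2 mm. The wrist camera is an equidistant fisheye: a pixel r from the principal point sees the ray r / f radians off the axis. A picture is of the moment at which its call begins: read the wrist's pose just before it. camera_model takes no time and is no camera call; for the wrist camera it gives the pose at the moment of the call.
- env.hand_in(): hands the job in, once; it reports no verdict.
Trained networks look in the newest picture that a camera, given by its name, has taken for a name from the list of things; names that differ only in an ending like _2 or _b are one class to them, and where a whole thing is asked for, a point or a joint stands for the part that bears it (a point fixed in the world has none). Each returns a list of dicts, best first, with "confidence" (0 to 1); they miss things now and then, are a little off and sometimes report something else, mostly with a low value. They report only what shows in the picture. A call takes as long as a camera call. They do not tell look-alikes from the thing itself.
- env.trace(camera, thing): "pixels" (400x640 bool, what is visible of it) and "location" ([row, column] in pixels, amid what is visible of it).
The state is a dict: "clock": time; "joint_positions": joint angles; "qd": joint speeds; "tau": joint torques, N m; "tool_pos": TCP position; "tcp_rot": TCP orientation; "force": force on the tool from outside, world axes, zero at the start; "moment": the same for the moment, N m; "gripper_width": opening from 0.0 (shut) to 1.0 (fully open).
Only numpy, scipy, OpenCV 4.12 (cv2) and the standard library are available. Lean on these libraries where they do the work, as an engineer would, in place of code of your own. Each camera call takes 0.05 s, during which the arm holds its last target. There are 200 camera calls.

TASK

Swing the dispenser's sprung lever all the way to its stop once and let it spring back, so that a single sample box is pushed out onto the outlet tongue. Take that box and lower it gently, right way up, onto the middle of the balance pan without dropping or pressing it, and let go. Leave the other boxes in the magazine and do not disturb the bottle, beaker and jar.

Things in the scene. Friction and masses are not known exactly. Their poses are not given: they have to be found in the camera images.
- dispenser: Cream magazine dispenser fixed to the bench. Origin on the bench under the box stack; x from outlet (-x end, towards the balance) to rear, +y side with the lever towards the robot, z up. Base 40 mm high, x -28 to +110, y -45 to +45 mm; lever bracket equally high, x -28 to +82, y to +104 mm. Tower 57 x 45 mm, front face at x = -28 mm, top 160 mm above the bench.
- outlet (a point): Middle of the top of the steel outlet tongue, 40 mm above the bench, 56 mm in front of the stack axis; its axes are the dispenser's. The tongue is 24 mm wide (narrower than a box) and 8 mm thick, runs from the tower (28 mm behind this point) to 29 mm before it, with a 5 mm high lip at its end; free air beside and below it.
- head (a point): Middle of the lower front edge of the head block that juts 30 mm from the tower front over the outlet: 60 mm wide, 108 to 160 mm above the bench. An upright gripper taking the ejected box would hit it: lean the gripper about 40 degrees away from the tower so the fingers point down and towards the tower.
- lever (a joint): Advance lever, swinging level: 0 at rest, 1.22 rad at its stop, growing clockwise seen from above (post goes from the outlet end towards the rear). Spring: about 1.3 N at the post at the start, 5 N at the stop; it returns by itself within about a second. It drives a hidden pusher that ejects the lowest box by about 56 mm. A part stroke leaves the box in the gate; a second stroke ejects another.
- lever_post (a point): Middle of the lever's upright grey post, 14 mm across, 54 to 106 mm above the bench (this point at 90 mm); moves with the lever, 85 mm from the pivot. At rest it lies 135 degrees from the dispenser's +x (anticlockwise from above). Push it with shut fingers from the outlet end's side, or pinch it.
- lever_pivot (a point): Point on the lever's vertical axis, 90 mm above the bench (level with lever_post; the pivot boss itself ends 56 mm above it). Fixed to the dispenser at x = -15, y = +78 mm.
- box0: Lowest sample box of the stack, the one to be dispensed: closed white plastic box, 46 (x) x 34 (y) x 20 (z) mm, about 35 g; origin at the middle of its underside, z up. Its x is the dispenser's x. When ejected it rests on the tongue with its middle about 56 mm in front of the stack axis, 28 mm from the tower front; grip it across its 34 mm width.
- box1: Second sample box, the same, standing on the lowest; origin under its middle. Drops one box height after the lever has returned; stays in the magazine.
- box2: Top sample box of the stack, the same; stays in the magazine.
- pan: Round flat steel pan of the balance, 100 mm across; origin at the middle of its top face, 68 mm above the bench, nothing above or around it. It gives up to 4 mm on a stiff spring (1.5 N per mm); do not load it with more than 20 N.
- balance: White low balance fixed to the bench, 190 x 150 mm, its case 52 mm high, sloping display to its -x; origin on the bench, the pan's middle 25 mm to its +x.
- bottle: White plastic reagent bottle, 64 mm across and 150 mm tall, loose bystander; origin under its middle.
- beaker: Open glass beaker, 68 mm across and 85 mm tall, loose bystander; origin under its middle.
- jar: Squat amber glass jar with black cap, 60 mm across and 70 mm tall, loose bystander; origin under its middle.
Mind the look-alikes: they are no part of the job. Several things look just like the balance: the one meant starts farthest from the robot's base.

How it is judged:
By the outcome, as a careful person would: the job done as asked, in the order asked, and still so for the second after the job is handed in, with the robot touching nothing.
It also fails if it takes over 61 s, if anything falls off the work surface, if the arm or the gripper's body presses on something with over 40 N, if the wrist force passes 120 N, or if a joint passes its speed limit or range.

## Working session

There is one attempt and no reset: what is moved stays moved. The work goes in short steps, Python scripts to look and compute and a tool call to move; the robot and the scene stay as the last step left them, time stands still between calls to the robot, and variables do not carry over. Pictures are saved under pics/ and viewed, about 8 in all and at most 12, crops included, and the job is handed in when it is done.

Besides the shell and the picture viewer there is one more tool, called after "Emit:" as name([rows], argument=value, ...), one row to a line, values as JSON. arm_command: Moves the arm, as the interface text tells. Its arguments: {"type":"object","properties":{"targets":{"type":"array"}},"required":["targets"]}

```bash
mkdir -p pics; ls; cat > h.py <<'E'
import numpy as np, cv2
from workcell import env
def pts(cam,dep,mask):
    m=env.camera_model(cam); v,u=np.nonzero(mask&(dep>0)); z=dep[v,u]
    X=np.c_[(u-m['cx'])/m['fx']*z,(v-m['cy'])/m['fy']*z,z]
    return (X-m['t'])@np.array(m['R'])
E
python3 - <<'E'
from h import *
s=env.read_state(); print({k:np.round(v,3).tolist() for k,v in s.items()})
for c in ['scene','top']:
    im,d=env.camera(c); cv2.imwrite(f'pics/{c}0.png',im); np.save(f'{c}0.npy',d)
    m=env.camera_model(c); print(c,{k:np.round(v,3).tolist() for k,v in m.items()})
    for t in ['dispenser','balance','pan','lever_post','box0','bottle','beaker','jar']:
        for r in env.trace(c,t)[:4]:
            p=pts(c,d,r['pixels'])
            print(t,round(r['confidence'],2),np.round(r['location']),r['pixels'].sum(),np.round(np.median(p,0),3) if len(p) else None, np.round(np.percentile(p,[3,97],axis=0),3).tolist() if len(p) else None)
E
```

```text
pics
{'clock': 0.0, 'joint_positions': [-73.884, 24.45, 4.229, 92.051, -1.952, 63.643, -3.843], 'qd': [-0.009, -0.131, 0.056, 0.041, -0.066, 0.075, 0.054], 'tau': [-0.0, -93.583, 3.666, -45.421, -0.049, 0.02, 0.0], 'tool_pos': [0.282, 0.613, 0.205], 'tcp_rot': [[0.418, 0.909, -0.0], [0.909, -0.418, -0.001], [-0.001, 0.0, -1.0]], 'force': [-0.829, 0.509, 0.365], 'moment': [0.017, 0.032, 0.007], 'gripper_width': 0.999}
scene {'fx': 365.094, 'fy': 365.094, 'cx': 323.381, 'cy': 201.146, 'R': [[0.629, 0.777, -0.012], [0.476, -0.397, -0.785], [-0.615, 0.488, -0.62]], 't': [-0.335, -0.122, 1.281]}
dispenser 0.98 [233. 405.] 3813 [0.685 0.125 0.062] [[0.541, 0.068, 0.006], [0.717, 0.243, 0.16]]
balance 0.79 [290. 240.] 5700 [ 0.554 -0.246  0.052] [[0.433, -0.309, 0.009], [0.617, -0.165, 0.069]]
balance 0.71 [225. 158.] 3548 [ 0.225 -0.308  0.049] [[0.104, -0.387, 0.006], [0.287, -0.217, 0.067]]
balance 0.55 [248. 398.] 52 [0.673 0.123 0.049] [[0.659, 0.117, 0.04], [0.687, 0.125, 0.065]]
balance 0.47 [230. 406.] 3808 [0.685 0.126 0.062] [[0.538, 0.069, 0.003], [0.717, 0.242, 0.16]]
pan 0.95 [
[... 1285 characters left out ...]
166, -0.333, 0.062], [0.251, -0.248, 0.069]]
pan 0.46 [117. 287.] 73 [0.677 0.146 0.1  ] [[0.67, 0.13, 0.096], [0.683, 0.164, 0.102]]
lever_post 0.61 [161. 306.] 234 [0.566 0.108 0.055] [[0.524, 0.069, 0.05], [0.599, 0.141, 0.105]]
box0 0.6 [119. 291.] 95 [0.675 0.149 0.099] [[0.669, 0.129, 0.096], [0.683, 0.169, 0.102]]
bottle 0.72 [189. 196.] 721 [0.483 0.38  0.101] [[0.458, 0.363, 0.009], [0.513, 0.409, 0.151]]
bottle 0.3 [134. 284.] 3352 [0.641 0.162 0.061] [[0.55, 0.077, 0.012], [0.692, 0.244, 0.16]]
beaker 0.56 [105. 441.] 698 [ 0.735 -0.258  0.054] [[0.696, -0.281, 0.002], [0.757, -0.221, 0.086]]
jar 0.86 [138. 202.] 470 [0.623 0.397 0.068] [[0.6, 0.378, 0.016], [0.649, 0.426, 0.072]]
```

View pics/top0.png

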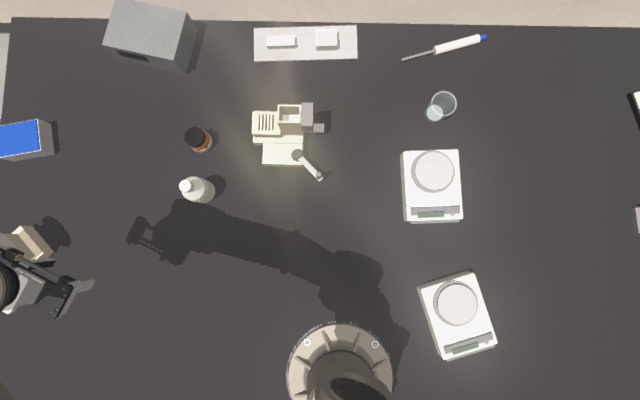

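View pics/scene0.png

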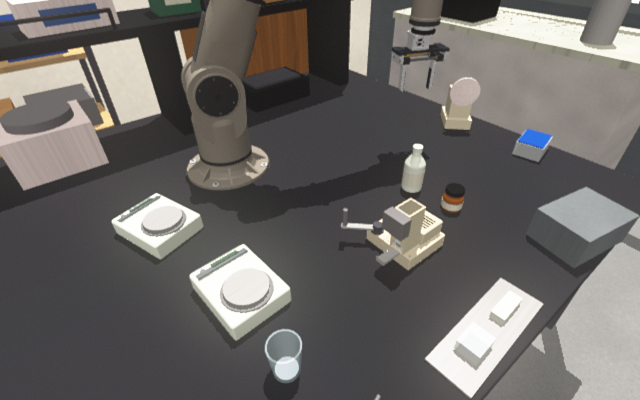

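```bash
python3 - <<'E'
from h import *
# balance/pan & dispenser geometry from saved depths
full=np.ones((400,640),bool)
P=np.vstack([pts(c,np.load(f'{c}0.npy'),full) for c in ['scene','top']])
def sel(x,y,z): return P[(P[:,0]>x[0])&(P[:,0]<x[1])&(P[:,1]>y[0])&(P[:,1]<y[1])&(P[:,2]>z[0])&(P[:,2]<z[1])]
def rect(p,n): 
    r=cv2.minAreaRect((p[:,:2]*1000).astype(np.float32)); print(n,len(p),np.round(np.array(r[0]),1),np.round(r[1],1),round(r[2],1),'z',np.round(np.median(p[:,2]),4)); print(np.round(cv2.boxPoints(r)).tolist())
rect(sel((.5,.8),(.03,.3),(.153,.168)),'tower+head top')
rect(sel((.5,.8),(.03,.3),(.036,.044)),'base top')
q=sel((.4,.65),(-.35,-.12),(.0635,.073)); rect(q,'pan'); print(cv2.minEnclosingCircle((q[:,:2]*1000).astype(np.float32)), np.percentile(q,[1,99],axis=0).round(4).tolist())
rect(sel((.4,.65),(-.35,-.12),(.02,.056)),'balcase')
q=sel((.48,.6),(.03,.2),(.07,.112)); rect(q,'post');
q=sel((.48,.6),(.03,.2),(.098,.112)); rect(q,'posttop');print(np.median(q,0))
E
```

```text
tower+head top 931 [668.9 130.6] [65.1 88.8] 1.0 z 0.1591
[[636.0, 174.0], [637.0, 86.0], [702.0, 87.0], [701.0, 176.0]]
base top 1843 [640.6 156.9] [154.1 195.4] 0.2 z 0.0394
[[563.0, 254.0], [564.0, 59.0], [718.0, 59.0], [717.0, 255.0]]
pan 2479 [ 553.7 -231.9] [ 98.9 103.4] 73.8 z 0.0673
[[490.0, -265.0], [589.0, -294.0], [617.0, -199.0], [518.0, -170.0]]
((553.777587890625, -231.30856323242188), 52.083213806152344) [[0.5064, -0.2789, 0.064], [0.6019, -0.1852, 0.071]]
balcase 6286 [ 515.7 -234. ] [202.  152.2] 3.6 z 0.0511
[[410.0, -164.0], [420.0, -316.0], [621.0, -304.0], [612.0, -152.0]]
post 95 [531.9  70.8] [12.1 19. ] 71.2 z 0.097
[[521.0, 68.0], [539.0, 62.0], [543.0, 73.0], [525.0, 80.0]]
posttop 45 [531.7  71.2] [11.7 18.6] 74.8 z 0.1045
[[521.0, 68.0], [539.0, 63.0], [542.0, 74.0], [524.0, 79.0]]
[0.5320089  0.06979385 0.10449531]
```

The top picture shows the dispenser at about (285,130), with its tongue to the right at (319,128) and the lever post at about (318,178). The target balance is at (432,185) with the beaker at (440,105), and the look-alike balance is at (458,315). The scene picture agrees. From depth, the dispenser origin is about (0.6695, 0.145), with its x along world +y and its y along world −x. The post is at (0.532, 0.070), as expected.

The moves allow no tilt command. I'll check the free space on the left, because a lean might be gained at the reach limit there.

```bash
python3 - <<'E'
from h import *
full=np.ones((400,640),bool)
P=np.vstack([pts(c,np.load(f'{c}0.npy'),full) for c in ['scene','top']])
for x0 in np.arange(-.5,.6,.1):
    print(round(x0,1),end=': ')
    for y0 in np.arange(.2,1.4,.1):
        q=P[(P[:,0]>=x0)&(P[:,0]<x0+.1)&(P[:,1]>=y0)&(P[:,1]<y0+.1)]
        print('  --  ' if len(q)<3 else f'{np.percentile(q[:,2],97):6.2f}',end=' ')
    print()
E
```

```text
-0.5:   0.42   0.10   0.10   0.10   0.09   0.34   0.34   0.00   --     --     --     --   
-0.4:   0.08   0.39   0.42   0.42   0.41   0.37   0.37   0.00   --     --     --     --   
-0.3:   0.00   0.41   0.41   0.41   0.41   0.40   0.39   0.00   --     --     --     --   
-0.2:   0.00   0.00   0.00   0.00   0.00   0.00   0.00   0.00   --     --     --     --   
-0.1:   0.00   0.00   0.00   0.00   0.00   0.00   0.00   0.00   --     --     --     --   
-0.0:   0.00   0.00   0.00   0.00   0.00   0.00   0.00   0.00   --     --     --     --   
0.1:   0.00   0.00   0.00   0.00   0.00   0.00   0.00   0.00   --     --     --     --   
0.2:   0.00   0.67   0.00   0.45   0.34   0.00   0.11   0.04   --     --     --     --   
0.3:   0.00   0.00   0.00   0.48   0.45   0.00   0.19   0.00   --     --     --     --   
0.4:   0.00   0.15   0.15   0.00   0.00   0.00   0.00   0.00   --     --     --     --   
0.5:   0.04   0.11   0.04   0.00   0.00   0.00   0.05   0.06   --     --     --     --
```

Emit:
arm_command([
  {"dp":[0.001,-0.034,-0.015],"spin":0.1425,"fingers":0.094},
  {"dp":[-0.004,-0.033,-0.015],"spin":0.1425,"fingers":0.094},
  {"dp":[-0.008,-0.032,-0.015],"spin":0.1425,"fingers":0.094},
  {"dp":[-0.013,-0.031,-0.015],"spin":0.1425,"fingers":0.094},
  {"dp":[-0.017,-0.029,-0.015],"spin":0.1425,"fingers":0.094},
  {"dp":[-0.021,-0.026,-0.015],"spin":0.1425,"fingers":0.094},
  {"dp":[-0.025,-0.023,-0.015],"spin":0.1425,"fingers":0.094},
  {"dp":[-0.028,-0.019,-0.015],"spin":0.1425,"fingers":0.094},
])

```text
clock: 1.7
tool_pos: [0.0416, 0.7379, 0.3278]
tcp_rot: [[0.999, -0.051, 0.001], [-0.051, -0.999, -0.004], [0.001, 0.004, -1.0]]
force: [0.4, 1.5, -0.1]
gripper_width: 0.998
```

Emit:
arm_command([
  {"dp":[0,-0.04,0],"spin":0,"fingers":0},
  {"dp":[0,-0.04,0],"spin":0,"fingers":0},
  {"dp":[0,-0.04,0],"spin":0,"fingers":0},
  {"dp":[0,-0.04,0],"spin":0,"fingers":0},
  {"dp":[0,-0.04,0],"spin":0,"fingers":0},
  {"dp":[0,-0.04,0],"spin":0,"fingers":0},
  {"dp":[0,-0.04,0],"spin":0,"fingers":0},
  {"dp":[0,-0.04,0],"spin":0,"fingers":0},
])

```text
clock: 2.5
tool_pos: [0.0568, 0.9654, 0.3291]
tcp_rot: [[0.996, -0.084, -0.017], [-0.083, -0.996, 0.025], [-0.019, -0.023, -1.0]]
force: [1.7, -0.9, 0.3]
gripper_width: 0.358
```

```bash
python3 - <<'E'
from h import *
s=env.read_state(); print({k:np.round(v,3).tolist() for k,v in s.items()})
E
```

```text
{'clock': 2.5, 'joint_positions': [-94.44, 62.116, 37.946, 15.334, -35.48, 104.152, -89.823], 'qd': [0.436, 20.232, 97.003, -20.71, -94.93, 6.105, 6.074], 'tau': [-9.021, -151.906, -2.614, -41.421, 5.226, -0.145, -0.383], 'tool_pos': [0.057, 0.965, 0.329], 'tcp_rot': [[0.996, -0.084, -0.017], [-0.083, -0.996, 0.025], [-0.019, -0.023, -1.0]], 'force': [1.673, -0.891, 0.266], 'moment': [-0.025, -0.042, -0.011], 'gripper_width': 0.358}
```

Emit:
arm_command([
  {"dp":[0,-0.04,0],"spin":0,"fingers":0},
  {"dp":[0,-0.04,0],"spin":0,"fingers":0},
  {"dp":[0,-0.04,0],"spin":0,"fingers":0},
  {"dp":[0,-0.04,0],"spin":0,"fingers":0},
  {"dp":[0,-0.04,0],"spin":0,"fingers":0},
  {"dp":[0,-0.04,0],"spin":0,"fingers":0},
  {"dp":[0,-0.04,0],"spin":0,"fingers":0},
  {"dp":[0,-0.04,0],"spin":0,"fingers":0},
])

```text
clock: 3.3
tool_pos: [0.0819, 1.0614, 0.2795]
tcp_rot: [[0.995, -0.095, 0.018], [-0.097, -0.971, 0.217], [-0.003, -0.218, -0.976]]
force: [-0.4, 0.6, -0.2]
gripper_width: 0.006
```

```bash
python3 - <<'E'
from h import *
s=env.read_state(); print({k:np.round(v,3).tolist() for k,v in s.items()})
E
```

```text
{'clock': 3.3, 'joint_positions': [-93.61, 69.118, 61.28, 12.178, -58.471, 92.125, -88.247], 'qd': [0.513, 2.918, -1.438, -0.061, 0.003, -19.707, 0.346], 'tau': [-0.206, -158.204, 11.486, -26.814, -0.058, -0.214, -0.026], 'tool_pos': [0.082, 1.061, 0.279], 'tcp_rot': [[0.995, -0.095, 0.018], [-0.097, -0.971, 0.217], [-0.003, -0.218, -0.976]], 'force': [-0.415, 0.574, -0.2], 'moment': [-0.278, 0.152, 0.034], 'gripper_width': 0.006}
```

Emit:
arm_command([
  {"dp":[0,-0.049,0.01],"spin":0,"fingers":0},
  {"dp":[0,-0.049,0.01],"spin":0,"fingers":0},
  {"dp":[0,-0.049,0.01],"spin":0,"fingers":0},
  {"dp":[0,-0.049,0.01],"spin":0,"fingers":0},
  {"dp":[0,-0.049,0.01],"spin":0,"fingers":0},
  {"dp":[0,-0.049,0.01],"spin":0,"fingers":0},
  {"dp":[0,-0.049,0.01],"spin":0,"fingers":0},
  {"dp":[0,-0.049,0.01],"spin":0,"fingers":0},
])

```text
clock: 4.1
tool_pos: [0.0971, 1.1806, 0.2465]
tcp_rot: [[0.996, -0.085, 0.04], [-0.094, -0.87, 0.484], [-0.007, -0.486, -0.874]]
force: [0.4, 0.8, 0.4]
gripper_width: 0.009
```

```bash
python3 - <<'E'
from h import *
s=env.read_state(); print({k:np.round(v,3).tolist() for k,v in s.items()})
E
```

```text
{'clock': 4.1, 'joint_positions': [-93.074, 73.006, 59.532, 12.18, -58.472, 71.555, -87.795], 'qd': [0.426, 1.757, -1.609, -0.042, 0.042, -22.711, 0.636], 'tau': [-0.192, -163.276, 11.894, -28.772, -0.144, -1.606, -0.046], 'tool_pos': [0.097, 1.181, 0.247], 'tcp_rot': [[0.996, -0.085, 0.04], [-0.094, -0.87, 0.484], [-0.007, -0.486, -0.874]], 'force': [0.422, 0.784, 0.392], 'moment': [-0.478, 0.064, 0.025], 'gripper_width': 0.009}
```

Emit:
arm_command([
  {"dp":[0,-0.043,0.025],"spin":0,"fingers":0},
  {"dp":[0,-0.043,0.025],"spin":0,"fingers":0},
  {"dp":[0,-0.043,0.025],"spin":0,"fingers":0},
  {"dp":[0,-0.042,0.027],"spin":0,"fingers":0},
  {"dp":[0,-0.042,0.027],"spin":0,"fingers":0},
  {"dp":[0,0.03,-0.025],"spin":0,"fingers":0},
  {"dp":[0,0.03,-0.025],"spin":0,"fingers":0},
  {"dp":[0,0.03,-0.025],"spin":0,"fingers":0},
])

```text
clock: 4.9
tool_pos: [0.1058, 1.1941, 0.2181]
tcp_rot: [[0.995, -0.08, 0.055], [-0.097, -0.767, 0.634], [-0.008, -0.637, -0.771]]
force: [1.6, 2.1, 2.7]
gripper_width: 0.004
```

```bash
python3 - <<'E'
from h import *
s=env.read_state(); print({k:np.round(v,3).tolist() for k,v in s.items()})
E
```

```text
{'clock': 4.9, 'joint_positions': [-103.605, 66.44, 52.882, 41.271, -58.379, 48.058, -72.86], 'qd': [-34.41, -38.979, -16.131, 95.985, 0.201, -32.749, 47.062], 'tau': [5.918, -136.248, 27.638, -45.882, -0.842, -0.945, -2.721], 'tool_pos': [0.106, 1.194, 0.218], 'tcp_rot': [[0.995, -0.08, 0.055], [-0.097, -0.767, 0.634], [-0.008, -0.637, -0.771]], 'force': [1.608, 2.087, 2.743], 'moment': [-0.392, 0.093, -0.001], 'gripper_width': 0.004}
```

```bash
cat >> h.py <<'E'
def go(*wps,show=True):
    """tool-frame displacement of each leg world waypoints, from the present pose"""
    s=env.read_state(); R=np.array(s['tcp_rot']); p=np.array(s['tool_pos'])
    print('t',s['clock'],'p',np.round(p,4),'w',round(s['gripper_width'],3),'F',np.round(s['force'],1),'q',np.round(s['joint_positions'],0)); print(np.round(R,3).tolist())
    for w in wps:
        w=np.array(w); print(w,'dp',np.round(R.T@(w-p),4),'norm',round(np.linalg.norm(w-p),3)); p=w
E
python3 -c "
from h import *
go([.13,.85,.33],[.3,.42,.34],[.5,.0,.28])"
```

```text
t 4.9 p [0.1058 1.1941 0.2181] w 0.004 F [1.6 2.1 2.7] q [-104.   66.   53.   41.  -58.   48.  -73.]
[[0.995, -0.08, 0.055], [-0.097, -0.767, 0.634], [-0.008, -0.637, -0.771]]
[0.13 0.85 0.33] dp [ 0.0564  0.1907 -0.3033] norm 0.363
[0.3  0.42 0.34] dp [ 0.2107  0.3099 -0.2711] norm 0.462
[0.5  0.   0.28] dp [ 0.2401  0.3444 -0.2091] norm 0.469
```

Emit:
arm_command([
  {"dp":[0.007,0.024,-0.038],"spin":0,"fingers":0},
  {"dp":[0.007,0.024,-0.038],"spin":0,"fingers":0},
  {"dp":[0.007,0.024,-0.038],"spin":0,"fingers":0},
  {"dp":[0.007,0.024,-0.038],"spin":0,"fingers":0},
  {"dp":[0.007,0.024,-0.038],"spin":0,"fingers":0},
  {"dp":[0.007,0.024,-0.038],"spin":0,"fingers":0},
  {"dp":[0.007,0.024,-0.038],"spin":0,"fingers":0},
  {"dp":[0.007,0.024,-0.038],"spin":0,"fingers":0},
])

```text
clock: 5.7
tool_pos: [0.1231, 0.8422, 0.323]
tcp_rot: [[0.996, -0.075, 0.046], [-0.087, -0.773, 0.628], [-0.012, -0.63, -0.777]]
force: [0.1, 0.7, 2.2]
gripper_width: 0.005
```

```bash
python3 -c "
from h import *
go([.3,.42,.34],[.5,.0,.28])"
```

```text
t 5.7 p [0.1231 0.8422 0.323 ] w 0.005 F [0.1 0.7 2.2] q [-128.   27.   59.   99.  -51.   34.  -51.]
[[0.996, -0.075, 0.046], [-0.087, -0.773, 0.628], [-0.012, -0.63, -0.777]]
[0.3  0.42 0.34] dp [ 0.2129  0.3023 -0.2704] norm 0.458
[0.5  0.   0.28] dp [ 0.2366  0.3474 -0.2081] norm 0.469
```

Emit:
arm_command([
  {"dp":[0.023,0.033,-0.029],"spin":0,"fingers":0},
  {"dp":[0.023,0.033,-0.029],"spin":0,"fingers":0},
  {"dp":[0.023,0.033,-0.029],"spin":0,"fingers":0},
  {"dp":[0.023,0.033,-0.029],"spin":0,"fingers":0},
  {"dp":[0.023,0.033,-0.029],"spin":0,"fingers":0},
  {"dp":[0.023,0.033,-0.029],"spin":0,"fingers":0},
  {"dp":[0.023,0.033,-0.029],"spin":0,"fingers":0},
  {"dp":[0.023,0.033,-0.029],"spin":0,"fingers":0},
])

```text
clock: 6.5
tool_pos: [0.2376, 0.5395, 0.3321]
tcp_rot: [[0.997, -0.07, 0.027], [-0.072, -0.786, 0.613], [-0.022, -0.614, -0.789]]
force: [1.1, 0.8, -1.2]
gripper_width: 0.002
```

```bash
python3 -c "
from h import *
go([.35,.3,.33],[.53,.0,.26])"
```

```text
t 6.5 p [0.2376 0.5395 0.3321] w 0.002 F [ 1.1  0.8 -1.2] q [-125.  -19.   51.  124.    9.   31.  -82.]
[[0.997, -0.07, 0.027], [-0.072, -0.786, 0.613], [-0.022, -0.614, -0.789]]
[0.35 0.3  0.33] dp [ 0.1295  0.1816 -0.1422] norm 0.265
[0.53 0.   0.26] dp [ 0.2027  0.2662 -0.1239] norm 0.357
```

```bash
python3 -c "
from h import *
go([.52,.40,.36],[.55,.0,.26])"
```

```text
t 6.5 p [0.2376 0.5395 0.3321] w 0.002 F [ 1.1  0.8 -1.2] q [-125.  -19.   51.  124.    9.   31.  -82.]
[[0.997, -0.07, 0.027], [-0.072, -0.786, 0.613], [-0.022, -0.614, -0.789]]
[0.52 0.4  0.36] dp [ 0.2911  0.0726 -0.0999] norm 0.316
[0.55 0.   0.26] dp [ 0.061   0.3738 -0.1657] norm 0.413
```

Emit:
arm_command([
  {"dp":[0.037,0.009,-0.0125],"spin":0,"fingers":0},
  {"dp":[0.037,0.009,-0.0125],"spin":0,"fingers":0},
  {"dp":[0.037,0.009,-0.0125],"spin":0,"fingers":0},
  {"dp":[0.037,0.009,-0.0125],"spin":0,"fingers":0},
  {"dp":[0.037,0.009,-0.0125],"spin":0,"fingers":0},
  {"dp":[0.037,0.009,-0.0125],"spin":0,"fingers":0},
  {"dp":[0.037,0.009,-0.0125],"spin":0,"fingers":0},
  {"dp":[0.037,0.009,-0.0125],"spin":0,"fingers":0},
])

```text
clock: 7.3
tool_pos: [0.5069, 0.3813, 0.3762]
tcp_rot: [[0.997, -0.069, 0.046], [-0.083, -0.779, 0.622], [-0.007, -0.623, -0.782]]
force: [-0.2, -0.1, -1.0]
gripper_width: 0.007
```

```bash
python3 -c "
from h import *
go([.55,.0,.26])"
```

```text
t 7.3 p [0.5069 0.3813 0.3762] w 0.007 F [-0.2 -0.1 -1. ] q [-123.  -28.   79.  108.    1.   49.  -44.]
[[0.997, -0.069, 0.046], [-0.083, -0.779, 0.622], [-0.007, -0.623, -0.782]]
[0.55 0.   0.26] dp [ 0.0753  0.3665 -0.1441] norm 0.401
```

```bash
python3 -c "
from h import *
go([.72,.25,.36])"
```

```text
t 7.3 p [0.5069 0.3813 0.3762] w 0.007 F [-0.2 -0.1 -1. ] q [-123.  -28.   79.  108.    1.   49.  -44.]
[[0.997, -0.069, 0.046], [-0.083, -0.779, 0.622], [-0.007, -0.623, -0.782]]
[0.72 0.25 0.36] dp [ 0.2233  0.0976 -0.0592] norm 0.251
```

Emit:
arm_command([
  {"dp":[0.028,0.012,-0.007],"spin":0,"fingers":0},
  {"dp":[0.028,0.012,-0.007],"spin":0,"fingers":0},
  {"dp":[0.028,0.012,-0.007],"spin":0,"fingers":0},
  {"dp":[0.028,0.012,-0.007],"spin":0,"fingers":0},
  {"dp":[0.028,0.012,-0.007],"spin":0,"fingers":0},
  {"dp":[0.028,0.012,-0.007],"spin":0,"fingers":0},
  {"dp":[0.028,0.012,-0.007],"spin":0,"fingers":0},
  {"dp":[0.028,0.012,-0.007],"spin":0,"fingers":0},
])

```text
clock: 8.1
tool_pos: [0.5956, 0.2197, 0.424]
tcp_rot: [[0.983, -0.075, 0.168], [-0.163, -0.782, 0.602], [0.086, -0.619, -0.78]]
force: [-0.7, -0.9, 0.3]
gripper_width: 0.007
```

```bash
python3 -c "
from h import *
go([.62,.0,.28])"
```

```text
t 8.1 p [0.5956 0.2197 0.424 ] w 0.007 F [-0.7 -0.9  0.3] q [-108.  -28.   79.  102.   -1.   57.  -31.]
[[0.983, -0.075, 0.168], [-0.163, -0.782, 0.602], [0.086, -0.619, -0.78]]
[0.62 0.   0.28] dp [ 0.0475  0.2591 -0.0158] norm 0.264
```

```bash
cat > kin.py <<'E'
import numpy as np
from scipy.optimize import least_squares
from scipy.spatial.transform import Rotation as Ro
D=np.pi/180
def fk(q,p):
    q=np.array(q)*D; s=p['s']
    h,L1,L2,L3,a1,a2,o1,o7,tx,ty=p['x']
    A=lambda ax,t: Ro.from_euler(ax,t).as_matrix()
    R=A('z',s[0]*q[0]+o1); P=np.array([0,0,h])
    R=R@A('y',q[1]); P=P+R@[a1,0,L1]
    R=R@A('z',s[1]*q[2])@A('y',q[3]); P=P+R@[a2,0,L2]
    R=R@A('z',s[2]*q[4])@A('y',q[5])@A('z',s[3]*q[6]+o7); P=P+R@[tx,ty,L3]
    return P,R
E
cat > data.py <<'E'
S=[([-73.884,24.45,4.229,92.051,-1.952,63.643,-3.843],[.282,.613,.205],[[0.418,0.909,0],[0.909,-0.418,-0.001],[-0.001,0,-1]]),
([-94.44,62.116,37.946,15.334,-35.48,104.152,-89.823],[.0568,.9654,.3291],[[0.996,-0.084,-0.017],[-0.083,-0.996,0.025],[-0.019,-0.023,-1.0]]),
([-93.61,69.118,61.28,12.178,-58.471,92.125,-88.247],[.0819,1.0614,.2795],[[0.995,-0.095,0.018],[-0.097,-0.971,0.217],[-0.003,-0.218,-0.976]]),
([-93.074,73.006,59.532,12.18,-58.472,71.555,-87.795],[.0971,1.1806,.2465],[[0.996,-0.085,0.04],[-0.094,-0.87,0.484],[-0.007,-0.486,-0.874]]),
([-103.605,66.44,52.882,41.271,-58.379,48.058,-72.86],[.1058,1.1941,.2181],[[0.995,-0.08,0.055],[-0.097,-0.767,0.634],[-0.008,-0.637,-0.771]])]
E
python3 - <<'E'
from kin import *; from data import S
from workcell import env
import itertools,json
s=env.read_state(); S.append((s['joint_positions'],s['tool_pos'],s['tcp_rot']))
best=None
for sg in itertools.product([1,-1],repeat=4):
    for o7 in (0,np.pi/2,np.pi,-np.pi/2):
        def f(x):
            r=[]
            for q,P,R in S:
                p,M=fk(q,dict(s=sg,x=x)); r+=list(p-P)+list((M-np.array(R)).ravel()*.3)
            return r
        r=least_squares(f,[.3,.4,.4,.2,0,0,0,o7,0,0])
        if best is None or r.cost<best[0]: best=(r.cost,sg,r.x,np.abs(r.fun).max())
print(best); json.dump(dict(s=best[1],x=list(best[2])),open('kin.json','w')); print(np.round(s['joint_positions'],1))
E
```

```text
(np.float64(0.0005941799702230025), (-1, -1, -1, -1), array([ 0.33345884,  0.55399873,  0.51820334,  0.39404885, -0.02061335,
        0.015831  , -0.02269314,  3.12122351,  0.01080421,  0.03142451]), np.float64(0.015181766838572697))
[-107.8  -28.4   78.7  102.    -1.3   57.2  -31. ]
```

```bash
cat >> kin.py <<'E'
import json
K=json.load(open('kin.json'))
LO=np.array([-163.25,-28.42,-70.27,12.13,-58.53,9.26,-156.51]);HI=np.array([163.25,122.38,78.77,141.07,238.53,117.41,156.51])
def err(q,P,R,w=.4):
    p,M=fk(q,K); return np.r_[p-P, w*Ro.from_matrix(R@M.T).as_rotvec()]
def jac(q):
    p0,M0=fk(q,K); J=np.zeros((6,7))
    for i in range(7):
        d=np.array(q,float); d[i]+=.01; p,M=fk(d,K); J[:,i]=np.r_[(p-p0),Ro.from_matrix(M@M0.T).as_rotvec()]/(.01*D)
    return J
def ik(q,P,R,n=40,lam=.02):
    """local damped least squares with clamping, like the controller might do"""
    q=np.array(q,float)
    for _ in range(n):
        p,M=fk(q,K); e=np.r_[P-p,Ro.from_matrix(R@M.T).as_rotvec()]
        if np.linalg.norm(e)<1e-4: break
        e*=min(1,.05/np.linalg.norm(e[:3]+1e-12),.15/np.linalg.norm(e[3:]+1e-12))
        J=jac(q); free=np.ones(7,bool)
        for _ in range(7):
            Jf=J[:,free]; dq=np.zeros(7); dq[free]=Jf.T@np.linalg.solve(Jf@Jf.T+lam**2*np.eye(6),e)/D
            bad=free&((q+dq<LO)|(q+dq>HI))
            if not bad.any(): break
            free&=~bad
        q=np.clip(q+dq,LO,HI)
    return q,np.linalg.norm(e[:3]),np.linalg.norm(e[3:])
def lean(t=40,yaw=0,sg=1):
    z=np.array([0,np.sin(t*D),-np.cos(t*D)]); x=np.array([sg,0,0.]); M=np.c_[x,np.cross(z,x),z]
    return Ro.from_euler('z',yaw*D).as_matrix()@M
E
python3 - <<'E'
from kin import *
from workcell import env
s=env.read_state(); q0=np.array(s['joint_positions'])
T=dict(box=[.6695,.08,.06],lev0=[.53,.03,.085],lev1=[.515,.153,.085],pan=[.554,-.231,.1],high=[.6,0,.3])
for sg in (1,-1):
  R=lean(40,0,sg)
  for n,P in T.items():
    q,a,b=ik(q0,P,R); print(sg,n,'local',np.round(q),round(a,4),round(b,3))
    sols=[]
    rng=np.random.default_rng(0)
    for _ in range(25):
        r=least_squares(err,rng.uniform(LO,HI),bounds=(LO,HI),args=(np.array(P),R))
        if r.cost<1e-8: sols.append(r.x)
    sols.sort(key=lambda v:np.abs(v-q0).sum()); print('  ',len(sols),[np.round(v).astype(int).tolist() for v in sols[:3]])
E
```

```text
1 box local [-88. -28.  79. 125. -10.  51.  -4.] 0.05 0.017
   15 [[3, 40, 11, 98, -51, 66, 44], [19, 40, -10, 98, -39, 59, 37], [20, 40, -11, 98, -38, 59, 36]]
1 lev0 local [-79. -28.  79. 129. -12.  54.   5.] 0.05 0.017
   16 [[0, 31, 24, 113, -52, 69, 56], [3, 31, 20, 113, -51, 68, 55], [9, 30, 13, 113, -48, 66, 53]]
1 lev1 local [-91. -28.  79. 132. -13.  45.  -3.] 0.05 0.016
   15 [[-11, 27, 20, 119, -59, 62, 50], [-8, 27, 17, 119, -57, 60, 50], [4, 26, 4, 119, -52, 56, 46]]
1 pan local [-61. -28.  79. 121.  -7.  72.  16.] 0.05 0.019
   16 [[17, 43, 31, 93, -46, 88, 65], [18, 43, 30, 93, -45, 87, 65], [18, 43, 29, 93, -45, 87, 64]]
1 high local [-83. -28.  79. 109. -11.  71.  -2.] 0.05 0.019
   15 [[-24, 31, 59, 96, -56, 98, 45], [-25, 31, 61, 97, -57, 98, 46], [-27, 33, 64, 97, -58, 100, 47]]
-1 box local [ -43.  -28.   79.  141.  -17.   58. -130.] 0.05 0.036
   11 [[3, 46, 17, 94, -55, 69, -131], [4, 46, 15, 94, -54, 69, -131], [5, 46, 14, 94, -53, 68, -132]]
-1 lev0 local [ -35.  -28.   79.  141.  -11.   65. -130.] 0.05 0.034
   12 [[0, 39, 29, 109, -56, 73, -118], [7, 37, 20, 109, -51, 69, -121], [10, 37, 17, 109, -50, 68, -122]]
-1 lev1 local [ -49.  -28.   79.  139.  -16.   60. -139.] 0.05 0.035
   12 [[-4, 34, 19, 116, -58, 62, -124], [-3, 33, 18, 116, -58, 62, -125], [1, 33, 13, 116, -56, 60, -126]]
-1 pan local [ -32.  -28.   79.  130.   -5.   75. -131.] 0.05 0.03
   12 [[19, 50, 32, 86, -48, 90, -113], [22, 49, 28, 86, -45, 88, -115], [25, 48, 23, 86, -43, 86, -116]]
-1 high local [ -47.  -28.   79.  128.  -14.   72. -141.] 0.05 0.035
   10 [[-17, 37, 57, 94, -58, 99, -129], [-10, 32, 46, 93, -53, 94, -133], [0, 29, 31, 93, -47, 90, -137]]
```

```bash
cat >> kin.py <<'E'
def sim(q,wps,Rs=None,verbose=1,lam=.02,step=.04):
    """row-wise: each row shifts present pose; orientation held as measured"""
    q=np.array(q,float)
    for w in wps:
        for _ in range(60):
            p,M=fk(q,K); d=np.array(w)-p
            if np.linalg.norm(d)<.01: break
            d*=min(1,step/np.linalg.norm(d)); q=ik(q,p+d,M,n=6,lam=lam)[0]
        p,M=fk(q,K)
        if verbose: print(w,'->',np.round(p,3),'z',np.round(M[:,2],2),'x',np.round(M[:,0],2),'q',np.round(q).astype(int).tolist())
    return q
E
python3 - <<'E'
from kin import *
from workcell import env
q0=np.array(env.read_state()['joint_positions'])
print('check'); sim([-128,27,59,99,-51,34,-51],[[.2376,.5395,.332],[.507,.381,.376],[.596,.22,.424]])
arc=[[.4,.75,.33],[.55,.6,.32],[.68,.4,.3],[.7,.2,.3],[.65,0,.28],[.53,.03,.2]]
print('from good'); sim([-128,27,59,99,-51,34,-51],arc)
print('back A'); q=sim(q0,[[.507,.381,.376],[.2376,.5395,.332],[.12,.84,.32]]+arc)
print('back B'); q=sim(q0,[[.5,.4,.35],[.5,.6,.35],[.4,.75,.33]]+arc)
print('out C'); q=sim(q0,[[.75,.3,.33],[.8,.1,.3],[.7,0,.25]])
print('out D'); q=sim(q0,[[.7,.5,.33],[.75,.6,.3],[.7,.2,.3],[.65,0,.28]])
E
```

```text
check
[0.2376, 0.5395, 0.332] -> [0.238 0.539 0.332] z [ 0.07  0.63 -0.77] x [ 0.99 -0.11 -0.  ] q [-126, -18, 54, 122, 8, 30, -80]
[0.507, 0.381, 0.376] -> [0.507 0.381 0.376] z [ 0.09  0.63 -0.77] x [ 0.99 -0.12  0.02] q [-123, -28, 79, 109, 1, 47, -45]
[0.596, 0.22, 0.424] -> [0.587 0.22  0.427] z [ 0.17  0.61 -0.77] x [ 0.98 -0.17  0.09] q [-107, -28, 79, 102, -3, 58, -30]
from good
[0.4, 0.75, 0.33] -> [0.4  0.75 0.33] z [ 0.07  0.63 -0.77] x [ 0.99 -0.11 -0.  ] q [-94, 26, 49, 93, -58, 47, -27]
[0.55, 0.6, 0.32] -> [0.55 0.6  0.32] z [ 0.07  0.63 -0.77] x [ 0.99 -0.11 -0.  ] q [-69, 24, 40, 94, -59, 55, -10]
[0.68, 0.4, 0.3] -> [0.68 0.4  0.3 ] z [ 0.07  0.63 -0.77] x [ 0.99 -0.11 -0.  ] q [-42, 27, 34, 91, -58, 67, 6]
[0.7, 0.2, 0.3] -> [0.7   0.201 0.3  ] z [ 0.07  0.63 -0.77] x [ 0.99 -0.11 -0.  ] q [-28, 27, 38, 91, -57, 78, 20]
[0.65, 0, 0.28] -> [0.652 0.008 0.281] z [ 0.07  0.63 -0.77] x [ 0.99 -0.11 -0.  ] q [-14, 28, 42, 94, -54, 87, 35]
[0.53, 0.03, 0.2] -> [0.53 0.03 0.2 ] z [ 0.07  0.63 -0.77] x [ 0.99 -0.11 -0.  ] q [-17, 22, 42, 113, -53, 77, 45]
back A
[0.507, 0.
[... 2283 characters left out ...]
.73  0.095 0.352] z [ 0.75  0.25 -0.61] x [ 0.65 -0.45  0.61] q [-105, -28, 79, 121, 74, 23, -94]
[0.7, 0, 0.25] -> [0.668 0.    0.28 ] z [ 0.75  0.2  -0.63] x [ 0.64 -0.46  0.62] q [-91, -27, 79, 131, 85, 14, -101]
out D
[0.7, 0.5, 0.33] -> [0.614 0.446 0.39 ] z [ 0.54  0.57 -0.62] x [ 0.84 -0.37  0.39] q [-135, -28, 79, 115, 62, 27, -103]
[0.75, 0.6, 0.3] -> [0.609 0.489 0.412] z [ 0.61  0.59 -0.53] x [ 0.79 -0.41  0.45] q [-141, -28, 79, 116, 84, 29, -125]
[0.7, 0.2, 0.3] -> [0.673 0.194 0.323] z [ 0.7   0.44 -0.56] x [ 0.71 -0.47  0.52] q [-105, -26, 79, 128, 84, 9, -112]
[0.65, 0, 0.28] -> [0.643 0.002 0.287] z [ 0.7   0.33 -0.63] x [ 0.7  -0.47  0.53] q [-82, -28, 76, 130, 22, 10, -37]
```

```bash
nproc; cat > search.py <<'E'
from kin import *
import kin, multiprocessing as mp, sys
h,L1,L2,L3,a1,a2,o1,o7,tx,ty=K['x']; sg=K['s']
def rz(t): c,s=np.cos(t),np.sin(t); return np.array([[c,-s,0],[s,c,0],[0,0,1]])
def ry(t): c,s=np.cos(t),np.sin(t); return np.array([[c,0,s],[0,1,0],[-s,0,c]])
def fkf(q,_=None):
    q=np.asarray(q)*D
    R=rz(sg[0]*q[0]+o1)@ry(q[1]); P=np.array([0,0,h])+R@[a1,0,L1]
    R=R@rz(sg[1]*q[2])@ry(q[3]); P=P+R@[a2,0,L2]
    R=R@rz(sg[2]*q[4])@ry(q[5])@rz(sg[3]*q[6]+o7); return P+R@[tx,ty,L3],R
kin.fk=fkf
def rows(q,d,n,lam=.02):
    for _ in range(n):
        p,M=fkf(q); q=ik(q,p+d,M,n=4,lam=lam)[0]
    return q
def leg(q,w,maxn=30):
    for _ in range(maxn):
        p,M=fkf(q); d=np.array(w)-p; n=np.linalg.norm(d)
        if n<.01: break
        q=ik(q,p+d*min(1,.045/n),M,n=4)[0]
    return q
ARC=[[.4,.75,.35],[.55,.6,.34],[.68,.4,.32],[.7,.2,.3],[.65,0,.28]]
def trial(a):
    q0,seed=a; r=np.random.default_rng(seed)
    q=np.array(q0); wp=[[.507,.381,.376],[.24,.54,.34]]
    for w in wp: q=leg(q,w)
    arc=list(ARC); k=r.integers(0,len(arc)+1); plan=[]
    arc=[[.12,.84,.33]]+arc
    for i,w in enumerate(arc):
        q=leg(q,w); 
        if i==k:
            az=r.uniform(-180,180); n=int(r.integers(3,14)); dz=r.uniform(-.01,.03)
            d=np.array([.045*np.cos(az*D),.045*np.sin(az*D),dz]); q=rows(q,d,n); P1=fkf(q)[0]; plan=[i,round(az),round(dz,3),n,np.round(P1,2).tolist()]
            q=leg(q,w)
    p,M=fkf(q); z=M[:,2]
    c=abs(z[0])+abs(z[1]-.63)*.7+np.linalg.norm(p-arc[-1])*5
    return c,plan,np.round(z,2).tolist(),np.round(M[:,0],2).tolist(),np.round(q).tolist()
if __name__=='__main__':
    from workcell import env
    q0=list(env.read_state()['joint_positions'])
    with mp.Pool() as pool: res=pool.map(trial,[(q0,s) for s in range(int(sys.argv[1]))])
    res.sort(key=lambda t:t[0])
    for t in res[:10]: print(t)
E
export OMP_NUM_THREADS=1; time timeout 400 python3 search.py 240
```

```text
4
(np.float64(0.07501011061666103), [5, 159, 0.028, 13, [0.27, 0.26, 0.6]], [0.04, 0.67, -0.74], [0.99, -0.15, -0.07], [22.0, 25.0, -3.0, 92.0, -40.0, 80.0, 22.0])
(np.float64(0.09256685139090107), [3, -165, -0.005, 13, [0.24, 0.34, 0.27]], [0.09, 0.63, -0.77], [0.99, -0.15, -0.0], [-11.0, 26.0, 39.0, 95.0, -53.0, 85.0, 33.0])
(np.float64(0.12034863634850414), [3, -156, 0.017, 12, [0.28, 0.19, 0.48]], [0.1, 0.66, -0.75], [0.99, -0.16, -0.01], [35.0, 24.0, -19.0, 95.0, -35.0, 73.0, 21.0])
(np.float64(0.1373680970140635), [5, 145, 0.018, 13, [0.25, 0.37, 0.48]], [0.13, 0.65, -0.75], [0.99, -0.15, 0.04], [-13.0, 27.0, 42.0, 97.0, -56.0, 85.0, 37.0])
(np.float64(0.1526284343982599), [3, -152, 0.001, 12, [0.26, 0.14, 0.3]], [0.14, 0.65, -0.74], [0.98, -0.17, 0.03], [21.0, 22.0, -1.0, 97.0, -43.0, 75.0, 27.0])
(np.float64(0.16889582184020066), [4, 165, 0.024, 11, [0.27, 0.36, 0.56]], [0.16, 0.61, -0.77], [0.98, -0.16, 0.07], [-13.0, 24.0, 40.0, 99.0, -54.0, 81.0, 37.0])
(np.float64(0.17992730760715042), [0, 106, -0.006, 13, [-0.03, 1.26, 0.22]], [0.17, 0.64, -0.75], [0.98, -0.16, 0.09], [-10.0, 24.0, 38.0, 99.0, -56.0, 81.0, 39.0])
(np.float64(0.18501141507448482), [0, 91, 0.009, 11, [0.1, 1.22, 0.38]], [0.18, 0.64, -0.75], [0.98, -0.16, 0.1], [-11.0, 24.0, 39.0, 100.0, -56.0, 81.0, 39.0])
(np.float64(0.18885137554765422), [3, -163, -0.01, 11, [0.27, 0.28, 0.29]], [0.16, 0.58, -0.8], [0.98, -0.16, 0.08], [6.0, 20.0, 14.0, 98.0, -44.0, 73.0, 29.0])
(np.float64(0.1932537966840809), [2, 120, 0.027, 13, [0.25, 1.05, 0.65]], [0.19, 0.62, -0.76], [0.98, -0.17, 0.1], [-14.0, 24.0, 42.0, 100.0, -56.0, 80.0, 39.0])
real	0m24.261s
user	1m29.395s
sys	0m0.292s
```

```bash
python3 - <<'E'
from search import *
from workcell import env
q0=np.array(env.read_state()['joint_positions'])
for wps in ([[.4,.45,.36],[.24,.56,.34],[.35,.75,.34],[.55,.6,.34],[.68,.4,.32],[.7,.2,.3],[.65,0,.28]],[[.45,.42,.36],[.4,.75,.35],[.6,.55,.34],[.7,.2,.3],[.65,0,.28]],[[.4,.45,.36],[.3,.7,.34],[.55,.6,.34],[.7,.3,.32],[.65,0,.28]]):
    q=q0
    for w in wps: q=leg(q,w); print(w,np.round(fkf(q)[0],2),np.round(fkf(q)[1][:,2],2),np.round(q))
    print()
from h import go
go(*wps)
E
```

```text
[0.4, 0.45, 0.36] [0.4  0.45 0.36] [ 0.18  0.6  -0.78] [-104.  -14.   54.  117.   -8.   36.  -50.]
[0.24, 0.56, 0.34] [0.24 0.56 0.34] [ 0.18  0.6  -0.78] [-98.  -8.  27. 120.   2.  29. -79.]
[0.35, 0.75, 0.34] [0.35 0.75 0.34] [ 0.18  0.6  -0.78] [-94.  18.  35.  97. -31.  33. -50.]
[0.55, 0.6, 0.34] [0.55 0.6  0.34] [ 0.18  0.6  -0.78] [-69.  18.  34.  96. -47.  44. -19.]
[0.68, 0.4, 0.32] [0.68 0.4  0.32] [ 0.18  0.6  -0.78] [-48.  22.  36.  95. -56.  58.   4.]
[0.7, 0.2, 0.3] [0.7 0.2 0.3] [ 0.18  0.6  -0.78] [-33.  23.  40.  97. -58.  69.  21.]
[0.65, 0, 0.28] [0.65 0.   0.28] [ 0.18  0.6  -0.78] [-17.  24.  45. 100. -56.  80.  38.]

[0.45, 0.42, 0.36] [0.45 0.42 0.36] [ 0.18  0.6  -0.78] [-110.  -16.   65.  115.   -9.   38.  -44.]
[0.4, 0.75, 0.35] [0.4  0.75 0.35] [ 0.18  0.6  -0.78] [-109.   29.   65.   94.  -58.   46.  -31.]
[0.6, 0.55, 0.34] [0.6  0.55 0.34] [ 0.18  0.6  -0.78] [-74.  23.  51.  95. -59.  53.  -8.]
[0.7, 0.2, 0.3] [0.7  0.21 0.3 ] [ 0.18  0.6  -0.78] [-35.  23.  42.  97. -59.  69.  21.]
[0.65, 0, 0.28] [0.65 0.   0.28] [ 0.18  0.6  -0.78] [-19.  24.  47. 100
[... 251 characters left out ...]
[ 0.18  0.6  -0.78] [-79.  21.  47.  96. -54.  48. -15.]
[0.7, 0.3, 0.32] [0.7  0.3  0.32] [ 0.18  0.6  -0.78] [-43.  23.  42.  95. -59.  65.  13.]
[0.65, 0, 0.28] [0.65 0.   0.28] [ 0.18  0.6  -0.78] [-20.  25.  49. 100. -57.  81.  39.]

t 8.1 p [0.5956 0.2197 0.424 ] w 0.007 F [-0.7 -0.9  0.3] q [-108.  -28.   79.  102.   -1.   57.  -31.]
[[0.983, -0.075, 0.168], [-0.163, -0.782, 0.602], [0.086, -0.619, -0.78]]
[0.4  0.45 0.36] dp [-0.2353 -0.1256  0.1557] norm 0.309
[0.3  0.7  0.34] dp [-0.1408 -0.1755  0.1493] norm 0.27
[0.55 0.6  0.34] dp [ 0.262   0.0593 -0.0181] norm 0.269
[0.7  0.3  0.32] dp [ 0.1946  0.2355 -0.1398] norm 0.336
[0.65 0.   0.28] dp [-0.0036  0.263  -0.1578] norm 0.307
```

Emit:
arm_command([
  {"dp":[-0.029,-0.016,0.0195],"spin":0,"fingers":0},
  {"dp":[-0.029,-0.016,0.0195],"spin":0,"fingers":0},
  {"dp":[-0.029,-0.016,0.0195],"spin":0,"fingers":0},
  {"dp":[-0.029,-0.016,0.0195],"spin":0,"fingers":0},
  {"dp":[-0.029,-0.016,0.0195],"spin":0,"fingers":0},
  {"dp":[-0.029,-0.016,0.0195],"spin":0,"fingers":0},
  {"dp":[-0.029,-0.016,0.0195],"spin":0,"fingers":0},
  {"dp":[-0.029,-0.016,0.0195],"spin":0,"fingers":0},
])

```text
clock: 8.9
tool_pos: [0.4081, 0.452, 0.3639]
tcp_rot: [[0.98, -0.087, 0.179], [-0.18, -0.774, 0.607], [0.086, -0.627, -0.775]]
force: [0.1, 0.0, 0.3]
gripper_width: 0.008
```

Emit:
arm_command([
  {"dp":[-0.018,-0.023,0.019],"spin":0,"fingers":0},
  {"dp":[-0.018,-0.023,0.019],"spin":0,"fingers":0},
  {"dp":[-0.018,-0.023,0.019],"spin":0,"fingers":0},
  {"dp":[-0.018,-0.023,0.019],"spin":0,"fingers":0},
  {"dp":[-0.018,-0.023,0.019],"spin":0,"fingers":0},
  {"dp":[-0.018,-0.023,0.019],"spin":0,"fingers":0},
  {"dp":[-0.018,-0.023,0.019],"spin":0,"fingers":0},
  {"dp":[-0.018,-0.023,0.019],"spin":0,"fingers":0},
])

```text
clock: 9.7
tool_pos: [0.3041, 0.7221, 0.3478]
tcp_rot: [[0.98, -0.086, 0.177], [-0.178, -0.774, 0.607], [0.085, -0.627, -0.775]]
force: [0.5, -0.2, 0.4]
gripper_width: 0.003
```

```bash
python3 -c "
from h import *
go([.55,.6,.34],[.7,.3,.32],[.65,0,.28])"
```

```text
t 9.7 p [0.3041 0.7221 0.3478] w 0.003 F [ 0.5 -0.2  0.4] q [-110.   12.   46.  105.  -27.   29.  -57.]
[[0.98, -0.086, 0.177], [-0.178, -0.774, 0.607], [0.085, -0.627, -0.775]]
[0.55 0.6  0.34] dp [ 0.2622  0.0782 -0.0245] norm 0.275
[0.7  0.3  0.32] dp [ 0.1987  0.2319 -0.1401] norm 0.336
[0.65 0.   0.28] dp [ 0.001   0.2617 -0.16  ] norm 0.307
```

```bash
cat > s2.py <<'E'
from search import *
ARC=[[.304,.722,.348],[.55,.6,.34],[.7,.3,.32],[.65,0,.28]]
def trial2(a):
    q0,seed=a; r=np.random.default_rng(seed); q=np.array(q0); k=r.integers(0,4); plan=[]
    for i,w in enumerate(ARC):
        q=leg(q,w)
        if i==k:
            az=r.uniform(-180,180); n=int(r.integers(3,14)); dz=r.uniform(-.01,.03)
            d=np.array([.04*np.cos(az*D),.04*np.sin(az*D),dz]); q=rows(q,d,n); P1=fkf(q)[0]
            plan=[i,round(az),round(dz,3),n,np.round(P1,2).tolist(),np.round(fkf(q)[1][:,2],2).tolist()]
            q=leg(q,w)
    p,M=fkf(q); z=M[:,2]
    return abs(z[0])+abs(z[1]-.63)*.6+np.linalg.norm(p-ARC[-1])*5,plan,np.round(z,2).tolist(),np.round(M[:,0],2).tolist(),np.round(q).tolist()
if __name__=='__main__':
    from workcell import env
    q0=list(env.read_state()['joint_positions'])
    with mp.Pool() as pool: res=pool.map(trial2,[(q0,s) for s in range(1000)])
    res.sort(key=lambda t:t[0])
    for t in res[:12]: print(*t)
E
OMP_NUM_THREADS=1 timeout 300 python3 s2.py
```

```text
0.14562188068361964 [2, -168, 0.022, 13, [0.31, 0.2, 0.58], [0.12, 0.66, -0.74]] [0.12, 0.66, -0.74] [0.99, -0.17, 0.01] [6.0, 23.0, 19.0, 96.0, -49.0, 80.0, 31.0]
0.15263070692764152 [0, -101, 0.021, 13, [0.3, 0.28, 0.61], [0.15, 0.63, -0.77]] [0.15, 0.63, -0.77] [0.98, -0.16, 0.06] [52.0, 25.0, -41.0, 98.0, -27.0, 66.0, 17.0]
0.15389570403088354 [2, -165, -0.005, 13, [0.26, 0.16, 0.29], [0.15, 0.63, -0.76]] [0.15, 0.63, -0.76] [0.98, -0.18, 0.05] [13.0, 21.0, 8.0, 98.0, -44.0, 75.0, 29.0]
0.15841575759957827 [3, 145, 0.018, 13, [0.29, 0.32, 0.49], [0.15, 0.64, -0.75]] [0.15, 0.64, -0.75] [0.98, -0.17, 0.05] [-13.0, 26.0, 42.0, 98.0, -57.0, 84.0, 37.0]
0.1635194926266084 [3, 152, 0.026, 12, [0.31, 0.23, 0.58], [0.15, 0.65, -0.74]] [0.15, 0.65, -0.74] [0.98, -0.18, 0.04] [-5.0, 24.0, 31.0, 98.0, -53.0, 81.0, 35.0]
0.16960672645053748 [2, -167, 0.03, 13, [0.27, 0.17, 0.71], [0.17, 0.64, -0.75]] [0.17, 0.64, -0.75] [0.98, -0.17, 0.07] [18.0, 20.0, 3.0, 98.0, -44.0, 73.0, 30.0]
0.17239613510126847 [1, -149, 0.016, 13, [0.17, 0.44, 0.52], [0.17, 0.62, -0.77]] [0.17, 0.62, -0.77] [0.98, -
[... 177 characters left out ...]
 [7.0, 20.0, 15.0, 99.0, -47.0, 75.0, 32.0]
0.1774378426038622 [0, -105, 0.029, 13, [0.24, 0.29, 0.73], [0.17, 0.62, -0.77]] [0.17, 0.62, -0.77] [0.98, -0.17, 0.08] [55.0, 25.0, -45.0, 99.0, -25.0, 64.0, 16.0]
0.17759991801080766 [0, -102, 0.025, 11, [0.27, 0.34, 0.62], [0.17, 0.62, -0.77]] [0.17, 0.62, -0.77] [0.98, -0.17, 0.08] [21.0, 20.0, -2.0, 99.0, -41.0, 71.0, 28.0]
0.18163218532451286 [3, 160, 0.026, 11, [0.29, 0.13, 0.55], [0.16, 0.67, -0.73]] [0.16, 0.67, -0.73] [0.98, -0.19, 0.04] [7.0, 22.0, 17.0, 98.0, -50.0, 79.0, 33.0]
0.18165418395016128 [3, 159, 0.028, 13, [0.28, 0.16, 0.64], [0.13, 0.71, -0.7]] [0.13, 0.71, -0.7] [0.98, -0.18, 0.0] [9.0, 24.0, 17.0, 97.0, -51.0, 82.0, 33.0]
```

```bash
cat > s3.py <<'E'
from search import *
ARC=[[.55,.6,.34],[.7,.3,.32],[.65,0,.28]]
def tr(a):
    q0,seed=a; r=np.random.default_rng(seed); q=np.array(q0); k=r.integers(0,3); plan=[]
    ARC2=ARC[:k+1]
    for w in ARC2: q=leg(q,w)
    for _ in range(r.integers(1,3)):
        az=r.uniform(100,260); n=int(r.integers(4,14)); dz=r.uniform(-.02,.03)
        d=np.array([.04*np.cos(az*D),.04*np.sin(az*D),dz]); q=rows(q,d,n); P1,M1=fkf(q)
        plan.append([k,round(az),round(dz,3),n,np.round(P1,2).tolist(),np.round(M1[:,2],2).tolist()])
        if P1[2]<.15: return 9,plan,0,0,0
    for w in ARC[k:]: q=leg(q,w)
    p,M=fkf(q); z=M[:,2]
    return abs(z[0])+max(0,abs(z[1]-.66)-.05)+np.linalg.norm(p-ARC[-1])*5+.002*sum(s[3] for s in plan),plan,np.round(z,2).tolist(),np.round(M[:,0],2).tolist(),np.round(q).tolist()
if __name__=='__main__':
    from workcell import env
    q0=list(env.read_state()['joint_positions'])
    with mp.Pool() as pool: res=pool.map(tr,[(q0,s) for s in range(1500)])
    res.sort(key=lambda t:t[0])
    for t in res[:10]: print(*t)
E
OMP_NUM_THREADS=1 timeout 400 python3 s3.py
```

```text
0.051652464833889154 [[np.int64(2), 163, 0.009, 13, [0.24, 0.17, 0.35], [0.07, 0.68, -0.73]], [np.int64(2), 123, 0.015, 11, [0.07, 0.56, 0.49], [0.0, 0.71, -0.71]]] [0.0, 0.71, -0.71] [0.97, -0.18, -0.17] [-7.0, 32.0, 38.0, 90.0, -56.0, 95.0, 28.0]
0.06140965614784838 [[np.int64(1), 208, 0.021, 11, [0.31, 0.1, 0.55], [0.19, 0.6, -0.77]], [np.int64(1), 161, -0.018, 6, [0.23, 0.21, 0.38], [0.03, 0.71, -0.7]]] [0.03, 0.71, -0.7] [0.97, -0.18, -0.15] [35.0, 28.0, -19.0, 91.0, -35.0, 79.0, 15.0]
0.06872419237590299 [[np.int64(1), 174, 0.007, 13, [0.23, 0.41, 0.38], [0.16, 0.63, -0.76]], [np.int64(1), 240, 0.027, 11, [0.19, 0.12, 0.59], [-0.0, 0.73, -0.68]]] [-0.0, 0.73, -0.68] [0.98, -0.12, -0.13] [26.0, 29.0, -7.0, 89.0, -40.0, 84.0, 22.0]
0.07916082097001426 [[np.int64(0), 224, 0.004, 8, [0.31, 0.38, 0.37], [0.19, 0.6, -0.77]], [np.int64(0), 207, 0.022, 6, [0.25, 0.37, 0.43], [0.05, 0.71, -0.7]]] [0.05, 0.71, -0.7] [0.99, -0.14, -0.07] [1.0, 28.0, 27.0, 92.0, -52.0, 89.0, 32.0]
0.07917855251632105 [[np.int64(1), 207, -0.007, 10, [0.34, 0.12, 0.25], [0.19, 0.6, -0.77]], [np.int64(1), 158
[... 683 characters left out ...]
, [0.28, 0.35, 0.5], [0.15, 0.64, -0.75]], [np.int64(0), 199, -0.01, 5, [0.22, 0.39, 0.39], [0.04, 0.72, -0.69]]] [0.04, 0.72, -0.69] [0.99, -0.12, -0.07] [1.0, 29.0, 28.0, 92.0, -53.0, 91.0, 33.0]
0.09129840227081777 [[np.int64(1), 189, 0.011, 13, [0.28, 0.29, 0.41], [0.11, 0.64, -0.76]], [np.int64(1), 184, 0.023, 13, [-0.13, 0.46, 0.63], [-0.04, 0.67, -0.74]]] [-0.04, 0.67, -0.75] [0.99, -0.1, -0.14] [-8.0, 32.0, 37.0, 88.0, -52.0, 95.0, 30.0]
0.09250253144351173 [[np.int64(1), 185, -0.016, 13, [0.32, 0.29, 0.21], [0.13, 0.58, -0.8]], [np.int64(1), 217, 0.013, 11, [0.07, 0.02, 0.33], [0.04, 0.65, -0.76]]] [0.04, 0.65, -0.76] [0.99, -0.15, -0.07] [49.0, 30.0, -41.0, 92.0, -23.0, 73.0, 10.0]
```

```bash
cat > s4.py <<'E'
from search import *
def elbow(q):
    q=np.asarray(q)*D; R=rz(sg[0]*q[0]+o1)@ry(q[1]); return np.array([0,0,h])+R@[a1,0,L1]
def tr(a):
    q0,seed=a; r=np.random.default_rng(seed); q=np.array(q0); plan=[]
    if r.random()<.5: q=leg(q,[.55,.6,.34]); plan.append('mid')
    w=[r.uniform(.25,.4),r.uniform(.3,.5),r.uniform(.3,.45)]; q=leg(q,w); plan.append(np.round(w,2).tolist()+np.round(q).tolist())
    az=r.uniform(150,250); n=int(r.integers(2,9)); dz=r.uniform(-.01,.03)
    d=np.array([.04*np.cos(az*D),.04*np.sin(az*D),dz]); q=rows(q,d,n); P1,M1=fkf(q)
    plan.append([round(az),round(dz,3),n,np.round(P1,2).tolist(),np.round(q).tolist(),'wrist',np.round(P1-L3*M1[:,2],2).tolist(),'elb',np.round(elbow(q),2).tolist()])
    for w in ([.5,.58,.36],[.7,.3,.32],[.65,0,.28]): q=leg(q,w)
    p,M=fkf(q); z=M[:,2]
    return abs(z[0])+max(0,abs(z[1]-.65)-.03)+np.linalg.norm(p-w)*5+.003*n,plan,np.round(z,2).tolist(),np.round(M[:,0],2).tolist(),np.round(q).tolist()
if __name__=='__main__':
    from workcell import env
    q0=list(env.read_state()['joint_positions'])
    with mp.Pool() as pool: res=pool.map(tr,[(q0,s) for s in range(800)])
    res.sort(key=lambda t:t[0])
    for t in res[:8]: print(*t)
E
OMP_NUM_THREADS=1 timeout 400 python3 s4.py
```

```text
0.03319932894404507 ['mid', [0.26, 0.32, 0.36, -19.0, -28.0, -5.0, 132.0, -43.0, 58.0, -14.0], [234, 0.028, 6, [0.24, 0.26, 0.44], [8.0, -28.0, -7.0, 124.0, -47.0, 88.0, -5.0], 'wrist', [0.24, -0.01, 0.72], 'elb', [-0.28, 0.05, 0.81]]] [-0.0, 0.69, -0.72] [0.98, -0.12, -0.12] [37.0, 29.0, -23.0, 90.0, -31.0, 80.0, 16.0]
0.034630493787783184 [[0.26, 0.3, 0.41, -18.0, -28.0, -0.0, 125.0, -40.0, 68.0, -16.0], [178, 0.022, 8, [0.02, 0.47, 0.53], [-84.0, -28.0, -1.0, 113.0, -6.0, 54.0, -90.0], 'wrist', [0.03, 0.21, 0.82], 'elb', [-0.04, -0.28, 0.81]]] [-0.01, 0.67, -0.74] [0.99, -0.09, -0.1] [-8.0, 31.0, 37.0, 90.0, -53.0, 93.0, 33.0]
0.03583006922852769 ['mid', [0.26, 0.32, 0.43, -16.0, -28.0, -3.0, 124.0, -43.0, 70.0, -17.0], [200, -0.007, 2, [0.22, 0.34, 0.39], [-7.0, -28.0, -11.0, 129.0, -49.0, 71.0, -13.0], 'wrist', [0.22, 0.07, 0.67], 'elb', [-0.28, -0.03, 0.81]]] [0.02, 0.69, -0.73] [0.99, -0.13, -0.09] [28.0, 27.0, -11.0, 91.0, -37.0, 80.0, 21.0]
0.04030334894543108 [[0.25, 0.32, 0.41, -26.0, -28.0, -0.0, 125.0, -37.0, 63.0, -22.0], [234, 0.012, 7, [0.22, 0.16, 0.45], [25.0, -28.0
[... 752 characters left out ...]
 [1.0, -0.09, -0.04] [-5.0, 28.0, 33.0, 92.0, -52.0, 89.0, 34.0]
0.06108154475524301 ['mid', [0.25, 0.31, 0.45, -26.0, -28.0, 5.0, 122.0, -39.0, 70.0, -22.0], [236, 0.029, 8, [0.2, 0.05, 0.66], [-11.0, -28.0, 28.0, 97.0, -35.0, 116.0, -11.0], 'wrist', [0.2, -0.23, 0.94], 'elb', [-0.28, -0.05, 0.81]]] [0.0, 0.71, -0.7] [0.99, -0.12, -0.12] [16.0, 28.0, 6.0, 90.0, -44.0, 86.0, 25.0]
0.061404163352831505 [[0.3, 0.36, 0.45, -67.0, -27.0, 18.0, 119.0, -10.0, 51.0, -54.0], [232, 0.012, 8, [0.24, 0.34, 0.42], [-19.0, -27.0, -7.0, 123.0, -40.0, 69.0, -22.0], 'wrist', [0.22, 0.09, 0.73], 'elb', [-0.26, -0.08, 0.82]]] [0.04, 0.63, -0.78] [0.99, -0.11, -0.04] [19.0, 24.0, -2.0, 92.0, -37.0, 79.0, 23.0]
```

```bash
python3 -c "
from h import *
go([.26,.33,.39])"
```

```text
t 9.7 p [0.3041 0.7221 0.3478] w 0.003 F [ 0.5 -0.2  0.4] q [-110.   12.   46.  105.  -27.   29.  -57.]
[[0.98, -0.086, 0.177], [-0.178, -0.774, 0.607], [0.085, -0.627, -0.775]]
[0.26 0.33 0.39] dp [ 0.0301  0.281  -0.2786] norm 0.397
```

Emit:
arm_command([
  {"dp":[0.004,0.034,-0.034],"spin":0,"fingers":0},
  {"dp":[0.004,0.034,-0.034],"spin":0,"fingers":0},
  {"dp":[0.004,0.034,-0.034],"spin":0,"fingers":0},
  {"dp":[0.004,0.034,-0.034],"spin":0,"fingers":0},
  {"dp":[0.004,0.034,-0.034],"spin":0,"fingers":0},
  {"dp":[0.004,0.034,-0.034],"spin":0,"fingers":0},
  {"dp":[0.004,0.034,-0.034],"spin":0,"fingers":0},
  {"dp":[0.004,0.034,-0.034],"spin":0,"fingers":0},
])

```text
clock: 10.5
tool_pos: [0.2665, 0.4137, 0.3788]
tcp_rot: [[0.981, -0.067, 0.182], [-0.163, -0.792, 0.588], [0.104, -0.606, -0.788]]
force: [0.2, 0.3, 0.1]
gripper_width: 0.006
```

```bash
python3 -c "
from h import *
go([.24,.32,.39])
from search import *
q=np.array(env.read_state()['joint_positions'])
for az in (180,209,235):
  qq=q
  for i in range(8):
    qq=rows(qq,np.array([.04*np.cos(az*D),.04*np.sin(az*D),.005]),1)
    if i%2: print(az,i+1,np.round(fkf(qq)[0],2),np.round(fkf(qq)[1][:,2],2),np.round(qq))
"
```

```text
t 10.5 p [0.2665 0.4137 0.3788] w 0.006 F [0.2 0.3 0.1] q [-94. -28.  23. 128.  13.  40. -84.]
[[0.981, -0.067, 0.182], [-0.163, -0.792, 0.588], [0.104, -0.606, -0.788]]
[0.24 0.32 0.39] dp [-0.0096  0.0693 -0.0687] norm 0.098
180 2 [0.15 0.42 0.37] [ 0.19  0.58 -0.79] [-74. -28.  -0. 129.   1.  42. -81.]
180 4 [0.08 0.43 0.38] [ 0.19  0.58 -0.79] [ -91.  -28.   -2.  128.   16.   46. -108.]
180 6 [-0.    0.43  0.39] [ 0.19  0.58 -0.79] [ -90.  -28.  -14.  126.   16.   49. -118.]
180 8 [-0.08  0.43  0.4 ] [ 0.19  0.58 -0.79] [ -88.  -26.  -25.  122.   17.   53. -128.]
209 2 [0.18 0.41 0.36] [ 0.19  0.59 -0.78] [-82. -28.  10. 130.   5.  39. -82.]
209 4 [0.14 0.43 0.35] [ 0.19  0.6  -0.78] [-89. -28.   7. 131.  13.  38. -97.]
209 6 [0.07 0.43 0.35] [ 0.19  0.6  -0.78] [-100.  -28.    4.  132.   25.   42. -118.]
209 8 [-0.    0.41  0.36] [ 0.2   0.6  -0.78] [-115.  -28.   -0.  131.   33.   51. -137.]
235 2 [0.22 0.4  0.36] [ 0.19  0.59 -0.78] [-32. -28. -14. 130. -33.  46. -38.]
235 4 [0.19 0.41 0.34] [ 0.16  0.62 -0.77] [-43. -28. -10. 132. -30.  41. -43.]
235 6 [0.15 0.43 0.33] [ 0.13  0.65 -0.75] [-49. -28. -10. 135. -31.  37. -45.]
235 8 [0.11 0.44 0.32] [ 0.09  0.68 -0.73] [-60. -28.  -8. 137. -28.  31. -53.]
```

```bash
cat > s5.py <<'E'
from search import *
def tr(a):
    q0,seed=a; r=np.random.default_rng(seed); q=np.array(q0); plan=[]
    for _ in range(r.integers(1,3)):
        az=r.uniform(140,340); n=int(r.integers(2,9)); dz=r.uniform(-.015,.03)
        d=np.array([.04*np.cos(az*D),.04*np.sin(az*D),dz]); q=rows(q,d,n); P1,M1=fkf(q)
        plan.append([round(az),round(dz,3),n,np.round(P1,2).tolist(),np.round(M1[:,2],2).tolist(),np.round(q).tolist(),'wrist',np.round(P1-L3*M1[:,2],2).tolist()])
    for w in ([.45,.5,.36],[.7,.3,.32],[.65,0,.28]): q=leg(q,w)
    p,M=fkf(q); z=M[:,2]
    return abs(z[0])+max(0,abs(z[1]-.65)-.03)+np.linalg.norm(p-w)*5+.003*sum(s[2] for s in plan),plan,np.round(z,2).tolist(),np.round(M[:,0],2).tolist(),np.round(q).tolist()
if __name__=='__main__':
    from workcell import env
    q0=list(env.read_state()['joint_positions'])
    with mp.Pool() as pool: res=pool.map(tr,[(q0,s) for s in range(900)])
    res.sort(key=lambda t:t[0])
    for t in res[:8]: print(*t)
E
OMP_NUM_THREADS=1 timeout 400 python3 s5.py
```

```text
0.04759533359308764 [[242, 0.017, 8, [0.17, 0.42, 0.39], [0.07, 0.65, -0.75], [-48.0, -28.0, -5.0, 128.0, -31.0, 48.0, -42.0], 'wrist', [0.14, 0.16, 0.69]], [240, 0.024, 2, [0.16, 0.45, 0.41], [0.02, 0.68, -0.73], [-26.0, -28.0, -19.0, 125.0, -47.0, 57.0, -28.0], 'wrist', [0.15, 0.18, 0.7]]] [0.02, 0.68, -0.73] [1.0, -0.03, -0.0] [14.0, 26.0, 7.0, 91.0, -43.0, 84.0, 33.0]
0.0593994308235491 [[250, 0.023, 6, [0.24, 0.37, 0.44], [0.11, 0.62, -0.77], [-27.0, -28.0, -7.0, 122.0, -36.0, 62.0, -28.0], 'wrist', [0.2, 0.12, 0.74]], [241, -0.012, 5, [0.22, 0.3, 0.32], [0.03, 0.66, -0.75], [-5.0, -28.0, -8.0, 135.0, -48.0, 69.0, -1.0], 'wrist', [0.21, 0.04, 0.62]]] [0.03, 0.66, -0.75] [1.0, -0.08, -0.03] [25.0, 25.0, -7.0, 91.0, -37.0, 80.0, 25.0]
0.060461456141593845 [[267, 0.026, 5, [0.29, 0.3, 0.46], [0.15, 0.61, -0.78], [-13.0, -28.0, -6.0, 119.0, -38.0, 70.0, -18.0], 'wrist', [0.23, 0.06, 0.76]], [206, 0.001, 7, [0.14, 0.41, 0.35], [-0.02, 0.64, -0.77], [-35.0, -28.0, -10.0, 131.0, -42.0, 54.0, -32.0], 'wrist', [0.15, 0.15, 0.65]]] [-0.02, 0.64, -0.77] [1.0, -0.06, -0.08] [6.0, 27.0, 16.0
[... 926 characters left out ...]
]]] [0.05, 0.66, -0.75] [1.0, -0.06, 0.01] [4.0, 26.0, 20.0, 93.0, -47.0, 84.0, 34.0]
0.07002406538896802 [[245, -0.012, 8, [0.23, 0.31, 0.28], [0.12, 0.62, -0.77], [-19.0, -28.0, -5.0, 140.0, -45.0, 53.0, -6.0], 'wrist', [0.19, 0.06, 0.59]], [204, -0.011, 5, [0.18, 0.34, 0.28], [0.03, 0.63, -0.77], [-25.0, -28.0, -8.0, 140.0, -46.0, 53.0, -14.0], 'wrist', [0.17, 0.09, 0.58]]] [0.03, 0.63, -0.77] [1.0, -0.08, -0.03] [12.0, 25.0, 8.0, 92.0, -41.0, 82.0, 27.0]
0.08127210867542245 [[250, 0.015, 8, [0.22, 0.36, 0.38], [0.06, 0.65, -0.76], [-22.0, -28.0, -8.0, 128.0, -43.0, 61.0, -19.0], 'wrist', [0.2, 0.11, 0.68]]] [0.06, 0.65, -0.76] [1.0, -0.08, 0.01] [14.0, 24.0, 7.0, 93.0, -43.0, 81.0, 31.0]
```

Emit:
arm_command([
  {"dp":[-0.0095,0.0195,-0.038],"spin":0,"fingers":0},
  {"dp":[-0.0095,0.0195,-0.038],"spin":0,"fingers":0},
  {"dp":[-0.0095,0.0195,-0.038],"spin":0,"fingers":0},
  {"dp":[-0.0095,0.0195,-0.038],"spin":0,"fingers":0},
  {"dp":[-0.0095,0.0195,-0.038],"spin":0,"fingers":0},
  {"dp":[-0.0095,0.0195,-0.038],"spin":0,"fingers":0},
  {"dp":[-0.0095,0.0195,-0.038],"spin":0,"fingers":0},
  {"dp":[-0.0095,0.0195,-0.038],"spin":0,"fingers":0},
])

```text
clock: 11.3
tool_pos: [0.2517, 0.3285, 0.4064]
tcp_rot: [[0.979, -0.095, 0.181], [-0.18, -0.818, 0.546], [0.096, -0.567, -0.818]]
force: [0.6, -0.1, 0.6]
gripper_width: 0.004
```

```bash
python3 -c "
from h import *
go([.24,.32,.39])
from search import *
q0=np.array(env.read_state()['joint_positions'])
for az in (209,244,270):
  qq=q0
  for i in range(8):
    qq=rows(qq,np.array([.04*np.cos(az*D),.04*np.sin(az*D),.015]),1)
    if i%2: print(az,i+1,np.round(fkf(qq)[0],2),np.round(fkf(qq)[1][:,2],2),np.round(fkf(qq)[1][:,0],2),np.round(qq))
"
```

```text
t 11.3 p [0.2517 0.3285 0.4064] w 0.004 F [ 0.6 -0.1  0.6] q [-33. -28. -10. 126. -26.  53. -41.]
[[0.979, -0.095, 0.181], [-0.18, -0.818, 0.546], [0.096, -0.567, -0.818]]
[0.24 0.32 0.39] dp [-0.0115  0.0174  0.0067] norm 0.022
209 2 [0.19 0.4  0.39] [ 0.17  0.55 -0.82] [ 0.98 -0.17  0.09] [-44. -28. -10. 126. -21.  50. -54.]
209 4 [0.13 0.42 0.4 ] [ 0.17  0.55 -0.82] [ 0.98 -0.16  0.09] [-62. -28.  -8. 125.  -8.  49. -75.]
209 6 [0.06 0.42 0.42] [ 0.17  0.55 -0.82] [ 0.98 -0.17  0.1 ] [ -86.  -28.   -5.  123.    9.   52. -102.]
209 8 [-0.01  0.4   0.45] [ 0.18  0.54 -0.82] [ 0.98 -0.17  0.1 ] [-114.  -28.    0.  119.   25.   64. -128.]
244 2 [0.23 0.37 0.38] [ 0.16  0.56 -0.82] [ 0.98 -0.16  0.08] [-33. -28.  -9. 126. -28.  54. -39.]
244 4 [0.22 0.37 0.38] [ 0.13  0.57 -0.81] [ 0.99 -0.14  0.06] [-33. -28.  -8. 127. -31.  55. -36.]
244 6 [0.21 0.36 0.38] [ 0.09  0.58 -0.81] [ 0.99 -0.12  0.03] [-32. -28.  -8. 127. -33.  57. -33.]
244 8 [0.2  0.36 0.38] [ 0.05  0.59 -0.81] [ 1.   -0.09 -0.01] [-30. -28.  -8. 127. -36.  60. -30.]
270 2 [0.27 0.33 0.4 ] [ 0.18  0.55 -0.81] [ 0.98 -0.17  0.09] [-25. -28.  -7. 125. -31.  59. -30.]
270 4 [0.29 0.27 0.42] [ 0.16  0.56 -0.81] [ 0.98 -0.17  0.08] [-13. -28.  -4. 122. -34.  69. -17.]
270 6 [0.31 0.19 0.45] [ 0.16  0.56 -0.81] [ 0.98 -0.17  0.08] [ -1. -28.   0. 119. -34.  80.  -6.]
270 8 [0.31 0.11 0.48] [ 0.16  0.56 -0.81] [ 0.98 -0.17  0.08] [ -0. -28.  10. 115. -31.  88.   0.]
```

Emit:
arm_command([
  {"dp":[-0.009,0.0225,-0.035],"spin":0,"fingers":0},
  {"dp":[-0.009,0.0225,-0.035],"spin":0,"fingers":0},
  {"dp":[-0.009,0.0225,-0.035],"spin":0,"fingers":0},
  {"dp":[-0.009,0.0225,-0.035],"spin":0,"fingers":0},
  {"dp":[-0.009,0.0225,-0.035],"spin":0,"fingers":0},
  {"dp":[-0.009,0.0225,-0.035],"spin":0,"fingers":0},
  {"dp":[-0.009,0.0225,-0.035],"spin":0,"fingers":0},
  {"dp":[-0.009,0.0225,-0.035],"spin":0,"fingers":0},
])

```text
clock: 12.1
tool_pos: [0.2559, 0.2708, 0.423]
tcp_rot: [[0.989, -0.105, 0.103], [-0.145, -0.819, 0.556], [0.026, -0.565, -0.825]]
force: [0.3, 0.7, -0.0]
gripper_width: 0.006
```

```bash
python3 -c "
from h import *
go([.24,.32,.39])
from search import *
q0=np.array(env.read_state()['joint_positions'])
for az in (225,244,270):
  qq=q0
  for i in range(8):
    qq=rows(qq,np.array([.04*np.cos(az*D),.04*np.sin(az*D),.015]),1)
    if i%2: print(az,i+1,np.round(fkf(qq)[0],2),np.round(fkf(qq)[1][:,2],2),np.round(fkf(qq)[1][:,0],2),np.round(qq))
"; OMP_NUM_THREADS=1 timeout 400 python3 s5.py
```

```text
t 12.1 p [0.2559 0.2708 0.423 ] w 0.006 F [ 0.3  0.7 -0. ] q [ -3. -28. -17. 123. -40.  70. -17.]
[[0.989, -0.105, 0.103], [-0.145, -0.819, 0.556], [0.026, -0.565, -0.825]]
[0.24 0.32 0.39] dp [-0.0237 -0.02    0.053 ] norm 0.061
225 2 [0.24 0.31 0.4 ] [ 0.08  0.56 -0.82] [ 0.99 -0.14  0.  ] [-19. -28.  -7. 124. -35.  68. -24.]
225 4 [0.22 0.31 0.4 ] [ 0.03  0.56 -0.83] [ 0.99 -0.12 -0.05] [-21. -28.  -6. 124. -35.  70. -26.]
225 6 [0.19 0.32 0.39] [-0.03  0.56 -0.83] [ 0.99 -0.1  -0.1 ] [-23. -28.  -6. 125. -36.  71. -28.]
225 8 [0.16 0.33 0.38] [-0.08  0.55 -0.83] [ 0.98 -0.09 -0.16] [-27. -28.  -6. 126. -36.  72. -32.]
244 2 [0.27 0.27 0.41] [ 0.09  0.57 -0.82] [ 0.99 -0.14  0.01] [-42. -28.  13. 122. -24.  65. -31.]
244 4 [0.27 0.2  0.44] [ 0.07  0.58 -0.81] [ 0.99 -0.14 -0.01] [-15. -28.   7. 120. -32.  80. -13.]
244 6 [0.26 0.13 0.47] [ 0.06  0.58 -0.81] [ 0.99 -0.13 -0.02] [ 18. -28.  -0. 117. -35.  98.   6.]
244 8 [0.22 0.05 0.5 ] [ 0.06  0.58 -0.81] [ 0.99 -0.13 -0.02] [ 25. -28.   6. 114. -31. 108.  15.]
270 2 [0.28 0.24 0.43] [ 0.11  0.55 -0.83] [ 0.99 -0.15  0.03] [ -9. -
[... 2223 characters left out ...]
 [0.02, 0.62, -0.79] [0.99, -0.13, -0.08] [14.0, 25.0, 5.0, 91.0, -39.0, 81.0, 22.0]
0.041096120467165875 [[254, 0.026, 5, [0.27, 0.14, 0.52], [0.08, 0.57, -0.82], [12.0, -28.0, 0.0, 111.0, -35.0, 99.0, -1.0], 'wrist', [0.24, -0.08, 0.84]], [191, 0.001, 5, [0.19, 0.07, 0.52], [0.01, 0.64, -0.77], [33.0, -28.0, 4.0, 113.0, -33.0, 117.0, 18.0], 'wrist', [0.18, -0.19, 0.82]]] [0.01, 0.64, -0.77] [0.99, -0.12, -0.09] [54.0, 33.0, -50.0, 91.0, -15.0, 73.0, 4.0]
0.041669684281073795 [[217, -0.012, 6, [0.21, 0.25, 0.29], [0.01, 0.61, -0.79], [-21.0, -28.0, 6.0, 138.0, -38.0, 64.0, -9.0], 'wrist', [0.2, 0.01, 0.6]]] [0.01, 0.61, -0.79] [0.99, -0.12, -0.08] [10.0, 25.0, 10.0, 91.0, -40.0, 82.0, 23.0]
```

Emit:
arm_command([
  {"dp":[-0.0285,0.03,-0.0065],"spin":0,"fingers":0},
  {"dp":[-0.0285,0.03,-0.0065],"spin":0,"fingers":0},
  {"dp":[-0.0285,0.03,-0.0065],"spin":0,"fingers":0},
  {"dp":[-0.0285,0.03,-0.0065],"spin":0,"fingers":0},
  {"dp":[-0.0285,0.03,-0.0065],"spin":0,"fingers":0},
  {"dp":[-0.0285,0.03,-0.0065],"spin":0,"fingers":0},
  {"dp":[-0.0285,0.03,-0.0065],"spin":0,"fingers":0},
  {"dp":[0.03,0,0],"spin":0,"fingers":0},
])

```text
clock: 12.9
tool_pos: [0.2538, 0.2347, 0.3706]
tcp_rot: [[0.993, -0.119, 0.023], [-0.11, -0.801, 0.589], [-0.052, -0.587, -0.808]]
force: [0.0, -0.3, -0.9]
gripper_width: 0.002
```

```bash
python3 -c "
from h import *
go([.5,0,.3],[.53,.0,.2])
from search import *
q=np.array(env.read_state()['joint_positions'])
for w in ([.5,-.02,.3],[.53,.0,.2],[.53,.03,.085],[.505,.115,.085],[.513,.155,.085],[.55,0,.2],[.6695,.06,.1],[.6695,.09,.05],[.6,-.1,.2],[.55,-.23,.12]):
    q=leg(q,w); p,M=fkf(q); print(w,np.round(p,3),np.round(M[:,2],2),np.round(M[:,0],2),np.round(q))
"
```

```text
t 12.9 p [0.2538 0.2347 0.3706] w 0.002 F [ 0.  -0.3 -0.9] q [  5. -25. -15. 129. -44.  72.  -4.]
[[0.993, -0.119, 0.023], [-0.11, -0.801, 0.589], [-0.052, -0.587, -0.808]]
[0.5 0.  0.3] dp [ 0.2738  0.2001 -0.0755] norm 0.347
[0.53 0.   0.2 ] dp [0.035  0.0551 0.0815] norm 0.104
[0.5, -0.02, 0.3] [ 0.5  -0.02  0.3 ] [ 0.04  0.59 -0.81] [ 0.99 -0.12 -0.04] [ 17.  10.   7. 107. -35.  81.  28.]
[0.53, 0.0, 0.2] [0.53 0.   0.2 ] [ 0.04  0.59 -0.81] [ 0.99 -0.12 -0.04] [ 16.  18.   6. 110. -38.  70.  33.]
[0.53, 0.03, 0.085] [0.53  0.03  0.085] [ 0.04  0.59 -0.81] [ 0.99 -0.12 -0.04] [ 15.  27.   3. 115. -44.  58.  41.]
[0.505, 0.115, 0.085] [0.505 0.115 0.085] [ 0.04  0.59 -0.81] [ 0.99 -0.12 -0.04] [  9.  23.  -0. 121. -48.  52.  37.]
[0.513, 0.155, 0.085] [0.513 0.155 0.085] [ 0.04  0.59 -0.81] [ 0.99 -0.12 -0.04] [  6.  23.  -2. 120. -49.  50.  34.]
[0.55, 0, 0.2] [0.55 0.   0.2 ] [ 0.04  0.59 -0.81] [ 0.99 -0.12 -0.04] [ 15.  19.   6. 108. -38.  71.  32.]
[0.6695, 0.06, 0.1] [0.669 0.06  0.1  ] [ 0.04  0.59 -0.81] [ 0.99 -0.12 -0.04] [ 10.  34.   2.  99. -43.  62.  30.]
[0.6695, 0.09, 0.05] [0.669 0.09  0.05 ] [ 0.04  0.59 -0.81] [ 0.99 -0.12 -0.04] [  9.  38.   0. 100. -45.  56.  32.]
[0.6, -0.1, 0.2] [ 0.6 -0.1  0.2] [ 0.04  0.59 -0.81] [ 0.99 -0.12 -0.04] [ 21.  27.   7.  97. -36.  77.  36.]
[0.55, -0.23, 0.12] [ 0.55 -0.23  0.12] [ 0.04  0.59 -0.81] [ 0.99 -0.12 -0.04] [ 30.  35.  11.  95. -35.  78.  49.]
```

Emit:
arm_command([
  {"dp":[0.034,0.025,-0.0095],"spin":-0.011,"fingers":0},
  {"dp":[0.034,0.025,-0.0095],"spin":-0.011,"fingers":0},
  {"dp":[0.034,0.025,-0.0095],"spin":-0.011,"fingers":0},
  {"dp":[0.034,0.025,-0.0095],"spin":-0.011,"fingers":0},
  {"dp":[0.034,0.025,-0.0095],"spin":-0.011,"fingers":0},
  {"dp":[0.034,0.025,-0.0095],"spin":-0.011,"fingers":0},
  {"dp":[0.034,0.025,-0.0095],"spin":-0.011,"fingers":0},
  {"dp":[0.034,0.025,-0.0095],"spin":-0.011,"fingers":0},
])

```text
clock: 13.7
tool_pos: [0.5173, 0.0016, 0.3068]
tcp_rot: [[1.0, -0.016, 0.024], [-0.027, -0.81, 0.586], [0.01, -0.587, -0.81]]
force: [-0.2, 0.4, 0.6]
gripper_width: 0.003
```

```bash
python3 -c "
from h import *
go([.53,.0,.2],[.53,.03,.085],[.53,.057,.085])
"
```

```text
t 13.7 p [0.5173 0.0016 0.3068] w 0.003 F [-0.2  0.4  0.6] q [ 13.  11.   4. 106. -37.  76.  28.]
[[1.0, -0.016, 0.024], [-0.027, -0.81, 0.586], [0.01, -0.587, -0.81]]
[0.53 0.   0.2 ] dp [0.0117 0.0638 0.0858] norm 0.108
[0.53  0.03  0.085] dp [-0.002   0.0432  0.1107] norm 0.119
[0.53  0.057 0.085] dp [-0.0007 -0.0219  0.0158] norm 0.027
```

Emit:
arm_command([
  {"dp":[0.004,0.021,0.0285],"spin":0,"fingers":0},
  {"dp":[0.004,0.021,0.0285],"spin":0,"fingers":0},
  {"dp":[0.004,0.021,0.0285],"spin":0,"fingers":0},
  {"dp":[0,0.013,0.026],"spin":0,"fingers":0},
  {"dp":[0,0.013,0.026],"spin":0,"fingers":0},
  {"dp":[0,0.013,0.026],"spin":0,"fingers":0},
  {"dp":[0,0.013,0.026],"spin":0,"fingers":0},
  {"dp":[0,0,0],"spin":0,"fingers":0},
])

```text
clock: 14.5
tool_pos: [0.5384, 0.0133, 0.0754]
tcp_rot: [[0.999, -0.019, 0.027], [-0.031, -0.811, 0.585], [0.011, -0.585, -0.811]]
force: [-0.4, 0.0, -0.2]
gripper_width: 0.004
```

```bash
python3 - <<'E'
from h import *
p=np.array([.5915,.130]); w=[]
for a in np.linspace(225,151,9):
    t=np.radians(a); c=p+.085*np.array([np.cos(t),np.sin(t)]); w.append([round(c[0],4),round(c[1]-.0135,4),.082])
go(*w)
im,d=env.camera('scene'); cv2.imwrite('pics/p3.png',cv2.resize(im[120:320,260:500],None,fx=3,fy=3))
E
```

```text
t 14.5 p [0.5384 0.0133 0.0754] w 0.004 F [-0.4  0.  -0.2] q [ 14.  29.   1. 115. -45.  55.  46.]
[[0.999, -0.019, 0.027], [-0.031, -0.811, 0.585], [0.011, -0.585, -0.811]]
[0.5314 0.0564 0.082 ] dp [-0.0083 -0.0387  0.0197] norm 0.044
[0.5225 0.0668 0.082 ] dp [-0.0092 -0.0083  0.0058] norm 0.014
[0.5154 0.0786 0.082 ] dp [-0.0075 -0.0094  0.0067] norm 0.014
[0.5103 0.0913 0.082 ] dp [-0.0055 -0.0102  0.0073] norm 0.014
[0.5073 0.1047 0.082 ] dp [-0.0034 -0.0108  0.0078] norm 0.014
[0.5065 0.1184 0.082 ] dp [-0.0012 -0.0111  0.008 ] norm 0.014
[0.5079 0.132  0.082 ] dp [ 0.001  -0.0111  0.008 ] norm 0.014
[0.5115 0.1452 0.082 ] dp [ 0.0032 -0.0108  0.0078] norm 0.014
[0.5172 0.1577 0.082 ] dp [ 0.0053 -0.0102  0.0075] norm 0.014
```

View pics/p3.png

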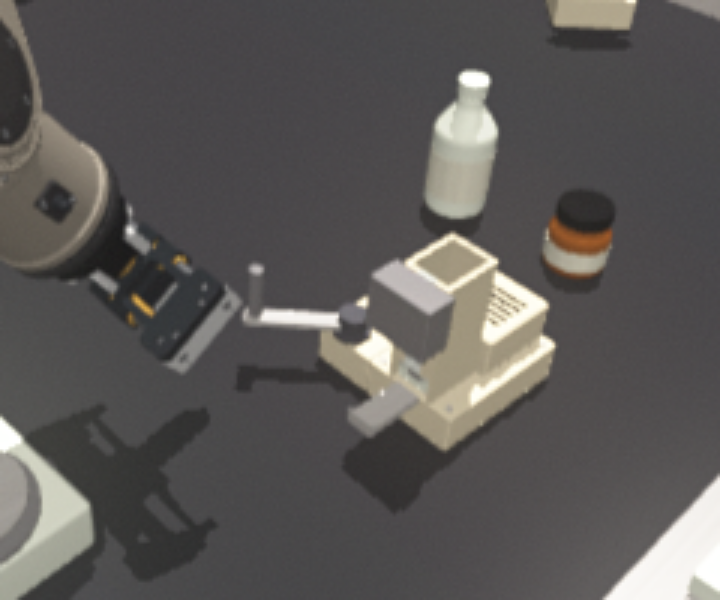

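Emit:
arm_command([
  {"dp":[-0.004,-0.0195,0.01],"spin":0,"fingers":0},
  {"dp":[-0.004,-0.0195,0.01],"spin":0,"fingers":0},
  {"dp":[-0.009,-0.0083,0.0058],"spin":0,"fingers":0},
  {"dp":[-0.0075,-0.0094,0.0067],"spin":0,"fingers":0},
  {"dp":[-0.0055,-0.0102,0.0073],"spin":0,"fingers":0},
  {"dp":[-0.0034,-0.0108,0.0078],"spin":0,"fingers":0},
  {"dp":[-0.0012,-0.0111,0.008],"spin":0,"fingers":0},
  {"dp":[0.001,-0.0111,0.008],"spin":0,"fingers":0},
])

```text
clock: 15.35
tool_pos: [0.5068, 0.132, 0.089]
tcp_rot: [[0.999, -0.017, 0.039], [-0.036, -0.816, 0.577], [0.022, -0.577, -0.816]]
force: [-1.3, -6.1, -3.8]
gripper_width: 0.004
```

```bash
python3 - <<'E'
from h import *
go([.5115,.1452,.082],[.5145,.1525,.082],[.5172,.1577,.082])
im,d=env.camera('scene'); r=env.trace('scene','lever_post')
m=r[0]['pixels']; q=pts('scene',d,m); q=q[(q[:,2]>.06)&(q[:,2]<.112)&(q[:,0]<.56)]; print(np.median(q,0),len(q))
cv2.imwrite('pics/p4.png',cv2.resize(im[120:320,260:500],None,fx=3,fy=3))
E
```

```text
t 15.35 p [0.5068 0.132  0.089 ] w 0.004 F [-1.3 -6.1 -3.8] q [  5.  23.  -4. 122. -51.  46.  40.]
[[0.999, -0.017, 0.039], [-0.036, -0.816, 0.577], [0.022, -0.577, -0.816]]
[0.5115 0.1452 0.082 ] dp [ 0.004  -0.0068  0.0135] norm 0.016
[0.5145 0.1525 0.082 ] dp [ 0.0027 -0.006   0.0043] norm 0.008
[0.5172 0.1577 0.082 ] dp [ 0.0025 -0.0043  0.0031] norm 0.006
[0.51438577 0.141403   0.07109001] 33
```

Emit:
arm_command([
  {"dp":[0.0025,-0.005,0.0055],"spin":0,"fingers":0},
  {"dp":[0.0025,-0.005,0.005],"spin":0,"fingers":0},
  {"dp":[0.0025,-0.005,0.004],"spin":0,"fingers":0},
  {"dp":[0.001,-0.003,0.003],"spin":0,"fingers":0},
  {"dp":[0.001,-0.003,0.003],"spin":0,"fingers":0},
  {"dp":[0.001,-0.003,0.002],"spin":0,"fingers":0},
  {"dp":[0,-0.003,0.002],"spin":0,"fingers":0},
  {"dp":[0,-0.003,0.002],"spin":0,"fingers":0},
])

```text
clock: 16.25
tool_pos: [0.5167, 0.1561, 0.0871]
tcp_rot: [[0.999, -0.022, 0.047], [-0.045, -0.823, 0.566], [0.027, -0.567, -0.823]]
force: [-12.1, -25.6, 11.5]
gripper_width: 0.006
```

```bash
python3 - <<'E'
from h import *
go([.5145,.1525,.082],[.5172,.1577,.082])
im,d=env.camera('scene'); cv2.imwrite('pics/p5.png',cv2.resize(im[120:320,260:500],None,fx=3,fy=3))
for t in ['lever_post','box0']:
  r=env.trace('scene',t)
  for k in r[:2]: q=pts('scene',d,k['pixels']); print(t,k['confidence'],k['location'],np.round(np.percentile(q,[5,50,95],axis=0),3).tolist())
E
```

```text
t 16.25 p [0.5167 0.1561 0.0871] w 0.006 F [-12.1 -25.6  11.5] q [  3.  23.  -5. 122. -51.  43.  37.]
[[0.999, -0.022, 0.047], [-0.045, -0.823, 0.566], [0.027, -0.567, -0.823]]
[0.5145 0.1525 0.082 ] dp [-0.0022  0.0059  0.002 ] norm 0.007
[0.5172 0.1577 0.082 ] dp [ 0.0025 -0.0043  0.0031] norm 0.006
lever_post 0.71 [220.8, 372.8] [[0.517, 0.119, 0.048], [0.562, 0.144, 0.055], [0.604, 0.168, 0.066]]
lever_post 0.34 [171.6, 412.1] [[0.478, 0.362, 0.013], [0.505, 0.375, 0.076], [0.523, 0.399, 0.142]]
box0 0.84 [255.8, 388.6] [[0.658, 0.065, 0.042], [0.676, 0.082, 0.058], [0.689, 0.107, 0.061]]
box0 0.71 [168.3, 415.3] [[0.47, 0.362, 0.002], [0.503, 0.376, 0.074], [0.523, 0.405, 0.147]]
```

View pics/p5.png

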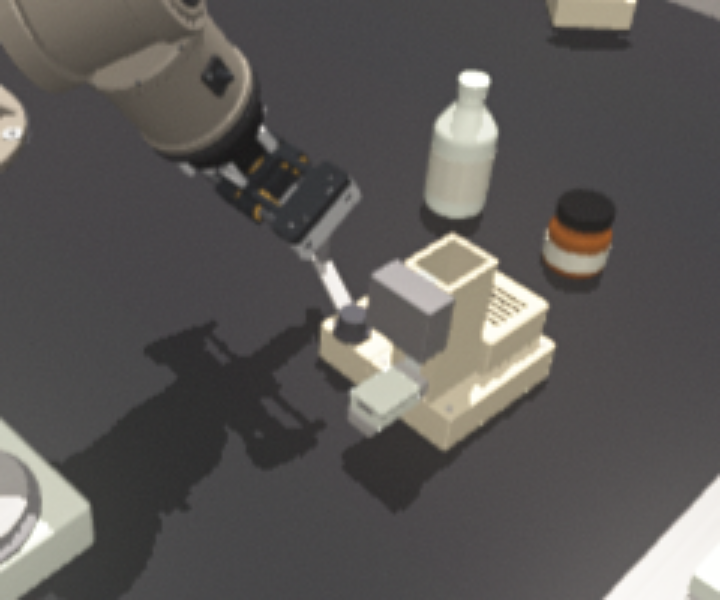

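Emit:
arm_command([
  {"dp":[0,0,-0.05],"spin":0,"fingers":0},
  {"dp":[0,0,-0.05],"spin":0,"fingers":0},
  {"dp":[0,0,-0.05],"spin":0,"fingers":0},
  {"dp":[0.031,0.0145,0.0085],"spin":0,"fingers":0.066},
  {"dp":[0.031,0.0145,0.0085],"spin":0,"fingers":0.066},
  {"dp":[0.031,0.0145,0.0085],"spin":0,"fingers":0.066},
  {"dp":[0.031,0.0145,0.0085],"spin":0,"fingers":0.066},
  {"dp":[0.031,0.0145,0.0085],"spin":0,"fingers":0.066},
])

```text
clock: 17.2
tool_pos: [0.6683, 0.0218, 0.1502]
tcp_rot: [[0.998, -0.016, 0.061], [-0.048, -0.824, 0.564], [0.041, -0.566, -0.823]]
force: [-0.1, -0.5, -0.3]
gripper_width: 0.395
```

```bash
python3 - <<'E'
from h import *
go([.664,.028,.137],[.67,.096,.038])
for c in ['scene','top']:
    im,d=env.camera(c); cv2.imwrite(f'pics/{c}6.png',cv2.resize(im[100:300,260:500],None,fx=3,fy=3)); np.save(f'{c}6.npy',d)
    P=pts(c,d,np.ones((400,640),bool))
    m=(P[:,0]>.63)&(P[:,0]<.71)&(P[:,1]>.05)&(P[:,1]<.115)&(P[:,2]>.055)&(P[:,2]<.067); q=P[m]
    if len(q)>5: r=cv2.minAreaRect((q[:,:2]*1000).astype(np.float32)); print(c,len(q),np.round(r[0],1),np.round(r[1],1),round(r[2],1),np.percentile(q,[3,97],axis=0).round(3).tolist())
    for t in ['lever_post','box0']:
        for k in env.trace(c,t)[:1]: q=pts(c,d,k['pixels']); print(t,k['confidence'],k['location'],np.round(np.percentile(q,[5,50,95],axis=0),3).tolist())
E
```

```text
t 17.2 p [0.6683 0.0218 0.1502] w 0.395 F [-0.1 -0.5 -0.3] q [  9.  31.   2.  98. -41.  62.  33.]
[[0.998, -0.016, 0.061], [-0.048, -0.824, 0.564], [0.041, -0.566, -0.823]]
[0.664 0.028 0.137] dp [-0.0051  0.0025  0.0141] norm 0.015
[0.67  0.096 0.038] dp [-1.300e-03 -1.000e-04  1.202e-01] norm 0.12
scene 217 [671.4  87.8] [35.7 46.8] 0.2 [[0.657, 0.066, 0.056], [0.688, 0.11, 0.061]]
box0 0.69 [254.6, 390.7] [[0.657, 0.065, 0.042], [0.676, 0.084, 0.058], [0.689, 0.11, 0.061]]
top 116 [666.8  83.7] [33.8 32.3] 0.2 [[0.65, 0.068, 0.056], [0.683, 0.09, 0.062]]
lever_post 0.84 [161.8, 304.9] [[0.524, 0.069, 0.051], [0.565, 0.108, 0.055], [0.597, 0.138, 0.104]]
box0 0.53 [125.9, 318.0] [[0.65, 0.07, 0.046], [0.661, 0.079, 0.059], [0.677, 0.089, 0.062]]
```

View pics/scene6.png

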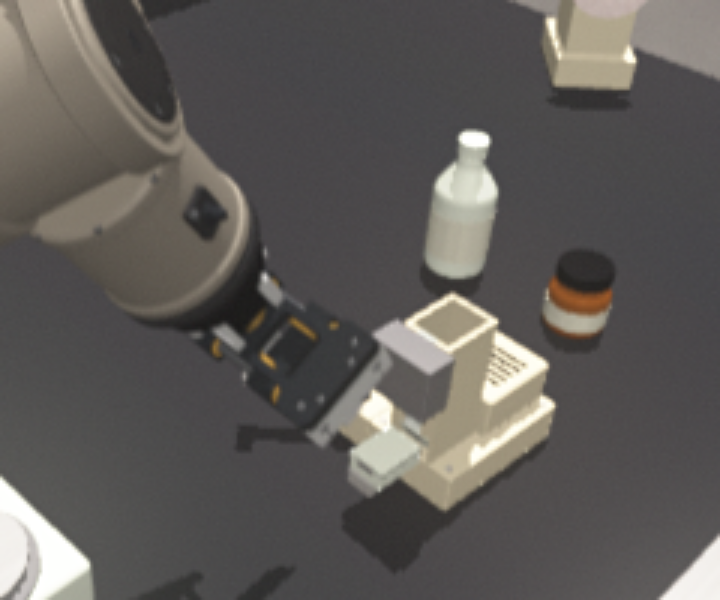

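Emit:
arm_command([
  {"dp":[0,0,0],"spin":0.03,"fingers":0.066},
  {"dp":[0,0,0],"spin":0.03,"fingers":0.066},
  {"dp":[0,0,0],"spin":0,"fingers":0.066},
  {"dp":[0,0,0.01],"spin":0,"fingers":0.066},
  {"dp":[0,0,0.012],"spin":0,"fingers":0.066},
  {"dp":[0,0,0.012],"spin":0,"fingers":0.066},
  {"dp":[0,0,0.012],"spin":0,"fingers":0.066},
  {"dp":[0,0,0],"spin":0,"fingers":0.066},
])

```text
clock: 18.3
tool_pos: [0.6677, 0.0524, 0.1117]
tcp_rot: [[0.995, -0.079, 0.06], [-0.1, -0.819, 0.565], [0.005, -0.568, -0.823]]
force: [0.8, -0.2, -0.4]
gripper_width: 0.701
```

```bash
python3 - <<'E'
from h import *
go([.6702,.0967,.0364])
E
```

```text
t 18.3 p [0.6677 0.0524 0.1117] w 0.701 F [ 0.8 -0.2 -0.4] q [  7.  33.   2. 100. -44.  57.  30.]
[[0.995, -0.079, 0.06], [-0.1, -0.819, 0.565], [0.005, -0.568, -0.823]]
[0.6702 0.0967 0.0364] dp [-0.0023  0.0063  0.0872] norm 0.087
```

Emit:
arm_command([
  {"dp":[-0.0005,0.001,0.0135],"spin":0,"fingers":0.066},
  {"dp":[-0.0005,0.001,0.0135],"spin":0,"fingers":0.066},
  {"dp":[-0.0005,0.001,0.0135],"spin":0,"fingers":0.066},
  {"dp":[-0.0005,0.001,0.0135],"spin":0,"fingers":0.066},
  {"dp":[0,0.001,0.0125],"spin":0,"fingers":0.066},
  {"dp":[0,0.001,0.01],"spin":0,"fingers":0.066},
  {"dp":[0,0,0.006],"spin":0,"fingers":0.066},
  {"dp":[0,0,0],"spin":0,"fingers":0.066},
])

```text
clock: 19.1
tool_pos: [0.6699, 0.0985, 0.0326]
tcp_rot: [[0.995, -0.08, 0.059], [-0.099, -0.819, 0.565], [0.003, -0.568, -0.823]]
force: [-0.4, -0.1, -0.5]
gripper_width: 0.7
```

```bash
python3 - <<'E'
from h import *
go([.6702,.0967,.0364])
im,d=env.camera('scene'); cv2.imwrite('pics/p7.png',cv2.resize(im[150:300,300:500],None,fx=4,fy=4))
E
```

```text
t 19.1 p [0.6699 0.0985 0.0326] w 0.7 F [-0.4 -0.1 -0.5] q [  5.  38.  -1. 103. -48.  49.  34.]
[[0.995, -0.08, 0.059], [-0.099, -0.819, 0.565], [0.003, -0.568, -0.823]]
[0.6702 0.0967 0.0364] dp [ 0.0005 -0.0007 -0.0041] norm 0.004
```

View pics/p7.png

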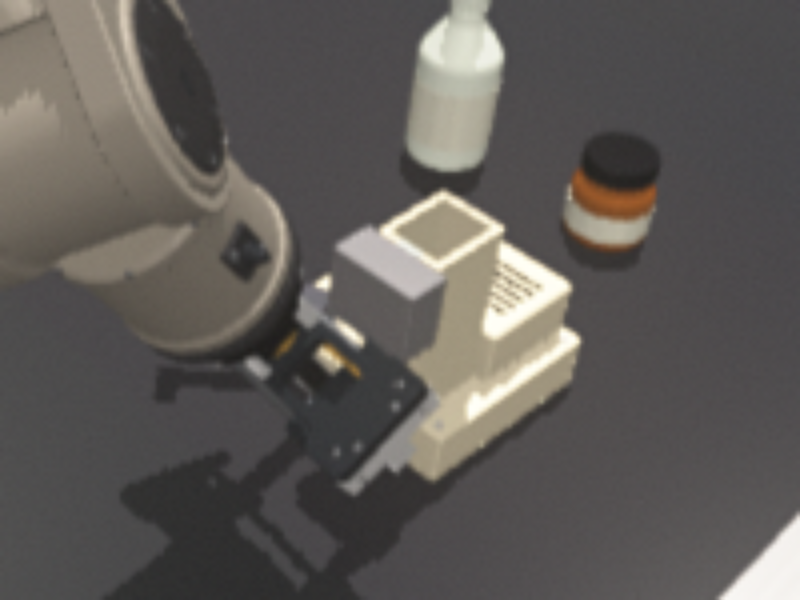

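Emit:
arm_command([
  {"dp":[0,0,-0.004],"spin":0,"fingers":0.066},
  {"dp":[0,0,0],"spin":0,"fingers":0},
  {"dp":[0,0,0],"spin":0,"fingers":0},
  {"dp":[0,0,0],"spin":0,"fingers":0},
  {"dp":[0,0,0],"spin":0,"fingers":0},
  {"dp":[0,0,0],"spin":0,"fingers":0},
  {"dp":[0,0,0],"spin":0,"fingers":0},
  {"dp":[0,0,0],"spin":0,"fingers":0},
])

```text
clock: 19.95
tool_pos: [0.6712, 0.0939, 0.0387]
tcp_rot: [[0.995, -0.08, 0.063], [-0.101, -0.82, 0.564], [0.007, -0.567, -0.824]]
force: [-0.4, -0.2, -0.8]
gripper_width: 0.36
```

```bash
python3 - <<'E'
from h import *
go([.6702,.0967,.06],[.67,.02,.13])
E
```

```text
t 19.95 p [0.6712 0.0939 0.0387] w 0.36 F [-0.4 -0.2 -0.8] q [  5.  38.  -1. 103. -47.  49.  34.]
[[0.995, -0.08, 0.063], [-0.101, -0.82, 0.564], [0.007, -0.567, -0.824]]
[0.6702 0.0967 0.06  ] dp [-0.0012 -0.0143 -0.016 ] norm 0.021
[0.67 0.02 0.13] dp [ 0.008   0.0232 -0.1009] norm 0.104
```

Emit:
arm_command([
  {"dp":[0,-0.0045,-0.0065],"spin":0,"fingers":0},
  {"dp":[0,-0.0045,-0.0065],"spin":0,"fingers":0},
  {"dp":[0.001,-0.001,-0.012],"spin":0,"fingers":0},
  {"dp":[0.002,0.0055,-0.023],"spin":0,"fingers":0},
  {"dp":[0.002,0.0055,-0.023],"spin":0,"fingers":0},
  {"dp":[0.002,0.0055,-0.023],"spin":0,"fingers":0},
  {"dp":[0.002,0.0055,-0.023],"spin":0,"fingers":0},
  {"dp":[0,0,0],"spin":0,"fingers":0},
])

```text
clock: 20.75
tool_pos: [0.6721, 0.0125, 0.1375]
tcp_rot: [[0.995, -0.078, 0.064], [-0.101, -0.821, 0.562], [0.009, -0.566, -0.824]]
force: [0.0, -0.4, 0.2]
gripper_width: 0.362
```

```bash
python3 - <<'E'
from h import *
go([.60,-.12,.2],[.565,-.21,.16])
im,d=env.camera('scene'); cv2.imwrite('pics/p8.png',cv2.resize(im[180:350,250:450],None,fx=4,fy=3.5)); np.save('p8.npy',d)
for k in env.trace('scene','box0')[:2]: q=pts('scene',d,k['pixels']); print(k['confidence'],k['location'],np.round(np.percentile(q,[5,50,95],axis=0),3).tolist())
E
```

```text
t 20.75 p [0.6721 0.0125 0.1375] w 0.362 F [ 0.  -0.4  0.2] q [  9.  32.   3.  98. -42.  61.  30.]
[[0.995, -0.078, 0.064], [-0.101, -0.821, 0.562], [0.009, -0.566, -0.824]]
[ 0.6  -0.12  0.2 ] dp [-0.0578  0.079  -0.1307] norm 0.163
[ 0.565 -0.21   0.16 ] dp [-0.0261  0.0992 -0.0199] norm 0.105
```

View pics/p8.png

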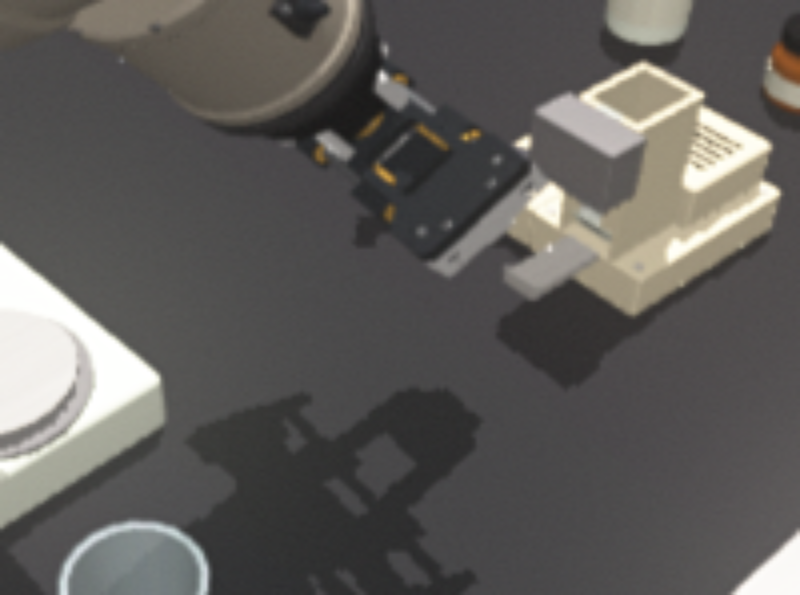

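The tongue is empty and the box is in the gripper. The fingertips reach below the box's underside, though, so they would touch the pan first. I'll set the box back on the tongue and grip it higher.

Emit:
arm_command([
  {"dp":[-0.0015,0.0043,0.022],"spin":0,"fingers":0},
  {"dp":[-0.0015,0.0043,0.022],"spin":0,"fingers":0},
  {"dp":[-0.0015,0.0043,0.022],"spin":0,"fingers":0},
  {"dp":[-0.002,-0.011,0.0145],"spin":0,"fingers":0},
  {"dp":[-0.002,-0.011,0.0145],"spin":0,"fingers":0},
  {"dp":[-0.002,-0.011,0.0135],"spin":0,"fingers":0},
  {"dp":[0,0,0],"spin":0,"fingers":0},
  {"dp":[0,0,0],"spin":0,"fingers":0},
])

```text
clock: 21.65
tool_pos: [0.6673, 0.104, 0.0533]
tcp_rot: [[0.995, -0.075, 0.059], [-0.095, -0.822, 0.562], [0.006, -0.565, -0.825]]
force: [-2.6, -11.9, 0.8]
gripper_width: 0.357
```

```bash
python3 - <<'E'
from h import *
go([.671,.0935,.042],[.671,.0935,.039])
E
```

```text
t 21.65 p [0.6673 0.104  0.0533] w 0.357 F [ -2.6 -11.9   0.8] q [  4.  36.  -1. 103. -47.  50.  32.]
[[0.995, -0.075, 0.059], [-0.095, -0.822, 0.562], [0.006, -0.565, -0.825]]
[0.671  0.0935 0.042 ] dp [0.0046 0.0148 0.0037] norm 0.016
[0.671  0.0935 0.039 ] dp [-0.      0.0017  0.0025] norm 0.003
```

Emit:
arm_command([
  {"dp":[0.002,0.0046,0.0017],"spin":0,"fingers":0},
  {"dp":[0.0015,0.0046,0.0017],"spin":0,"fingers":0},
  {"dp":[0,0,0],"spin":0,"fingers":0},
  {"dp":[0,0.0011,0.0017],"spin":0,"fingers":0},
  {"dp":[0,0,0],"spin":0,"fingers":0},
  {"dp":[0,0,0],"spin":0,"fingers":0},
  {"dp":[0,0,0],"spin":0,"fingers":0},
  {"dp":[0,0,0],"spin":0,"fingers":0},
])

```text
clock: 22.45
tool_pos: [0.6709, 0.1027, 0.0446]
tcp_rot: [[0.996, -0.071, 0.059], [-0.091, -0.821, 0.564], [0.008, -0.567, -0.824]]
force: [0.7, -0.0, -0.9]
gripper_width: 0.358
```

```bash
python3 - <<'E'
from h import *
go([.671,.098,.042],[.671,.098,.039])
for c in ['scene','top']:
    im,d=env.camera(c); 
    if c=='scene': cv2.imwrite('pics/p9.png',cv2.resize(im[200:300,340:460],None,fx=6,fy=6))
    for k in env.trace(c,'box0')[:2]: q=pts(c,d,k['pixels']); print(c,k['confidence'],k['location'],np.round(np.percentile(q,[5,50,95],axis=0),3).tolist())
E
```

```text
t 22.45 p [0.6709 0.1027 0.0446] w 0.358 F [ 0.7 -0.  -0.9] q [  4.  37.  -1. 102. -47.  49.  33.]
[[0.996, -0.071, 0.059], [-0.091, -0.821, 0.564], [0.008, -0.567, -0.824]]
[0.671 0.098 0.042] dp [ 0.0005  0.0053 -0.0005] norm 0.005
[0.671 0.098 0.039] dp [-0.      0.0017  0.0025] norm 0.003
top 0.63 [117.4, 289.6] [[0.67, 0.131, 0.092], [0.677, 0.149, 0.095], [0.684, 0.164, 0.098]]
top 0.41 [123.8, 316.0] [[0.656, 0.072, 0.062], [0.67, 0.081, 0.065], [0.681, 0.089, 0.112]]
```

View pics/p9.png

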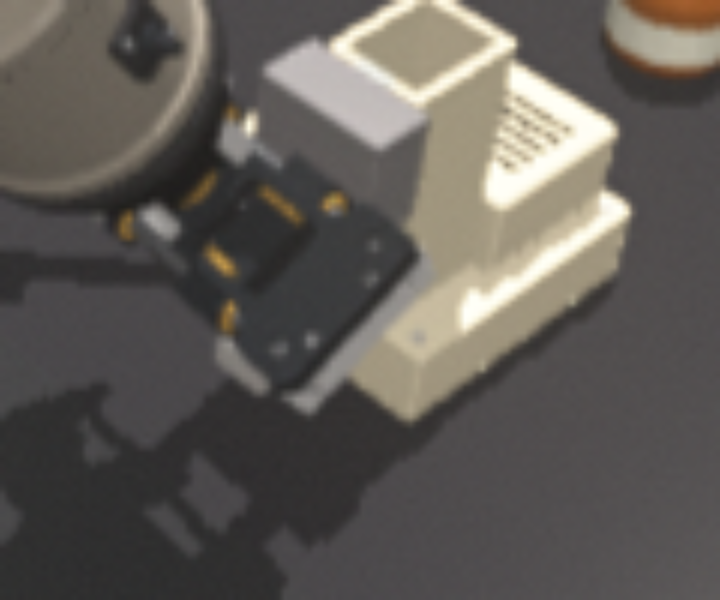

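Emit:
arm_command([
  {"dp":[0,0.0014,0.0011],"spin":0,"fingers":0},
  {"dp":[0,0.0013,0.0011],"spin":0,"fingers":0},
  {"dp":[0,0.0013,0.0011],"spin":0,"fingers":0},
  {"dp":[0,0,0],"spin":0,"fingers":0},
  {"dp":[0,0,0],"spin":0,"fingers":0},
  {"dp":[0,0,0],"spin":0,"fingers":0},
  {"dp":[0,0,0],"spin":0,"fingers":0},
  {"dp":[0,0,0],"spin":0,"fingers":0},
])

```text
clock: 23.45
tool_pos: [0.6708, 0.101, 0.0392]
tcp_rot: [[0.996, -0.071, 0.059], [-0.092, -0.821, 0.564], [0.008, -0.567, -0.824]]
force: [1.0, 0.1, -0.2]
gripper_width: 0.359
```

Emit:
arm_command([
  {"dp":[0,0.0006,0.0008],"spin":0,"fingers":0},
  {"dp":[0,0,0],"spin":0,"fingers":0},
  {"dp":[0,0,0],"spin":0,"fingers":0},
  {"dp":[0,0,0],"spin":0,"fingers":0},
  {"dp":[0,0,0],"spin":0,"fingers":0},
  {"dp":[0,0,0],"spin":0,"fingers":0},
  {"dp":[0,0,0],"spin":0,"fingers":0},
  {"dp":[0,0,0],"spin":0,"fingers":0},
])

```text
clock: 24.25
tool_pos: [0.6712, 0.1011, 0.0389]
tcp_rot: [[0.996, -0.07, 0.059], [-0.092, -0.821, 0.564], [0.009, -0.567, -0.824]]
force: [0.5, 0.1, 0.5]
gripper_width: 0.362
```

Emit:
arm_command([
  {"dp":[0,0.0004,0.0006],"spin":0,"fingers":0},
  {"dp":[0,0,0],"spin":0,"fingers":0.045},
  {"dp":[0,0,0],"spin":0,"fingers":0.045},
  {"dp":[0,0,0],"spin":0,"fingers":0.045},
  {"dp":[0,0.001,-0.0045],"spin":0,"fingers":0.045},
  {"dp":[0,0.001,-0.0045],"spin":0,"fingers":0.045},
  {"dp":[0,0,0],"spin":0,"fingers":0.045},
  {"dp":[0,0,0],"spin":0,"fingers":0.045},
])

```text
clock: 25.05
tool_pos: [0.6705, 0.0935, 0.0452]
tcp_rot: [[0.996, -0.07, 0.06], [-0.092, -0.821, 0.564], [0.009, -0.567, -0.824]]
force: [0.6, 1.0, 0.2]
gripper_width: 0.478
```

```bash
python3 - <<'E'
from h import *
go([.670,.0935,.0465])
for c in ['top']:
    im,d=env.camera(c); cv2.imwrite('pics/p10.png',cv2.resize(im[80:180,250:370],None,fx=6,fy=6))
    for k in env.trace(c,'box0')[:2]: q=pts(c,d,k['pixels']); print(c,k['confidence'],k['location'],np.round(np.percentile(q,[5,50,95],axis=0),3).tolist())
    P=pts(c,d,np.ones((400,640),bool)); m=(P[:,0]>.64)&(P[:,0]<.70)&(P[:,1]>.055)&(P[:,1]<.1)&(P[:,2]>.052)&(P[:,2]<.068); q=P[m]; print(np.percentile(q,[3,50,97],axis=0).round(4).tolist(),len(q))
E
```

```text
t 25.05 p [0.6705 0.0935 0.0452] w 0.478 F [0.6 1.  0.2] q [  5.  38.  -1. 102. -47.  50.  33.]
[[0.996, -0.07, 0.06], [-0.092, -0.821, 0.564], [0.009, -0.567, -0.824]]
[0.67   0.0935 0.0465] dp [-0.0005 -0.0007 -0.0011] norm 0.001
top 0.64 [162.1, 307.0] [[0.524, 0.067, 0.05], [0.565, 0.108, 0.055], [0.597, 0.138, 0.105]]
top 0.51 [117.5, 290.3] [[0.67, 0.13, 0.092], [0.677, 0.147, 0.095], [0.684, 0.165, 0.098]]
[[0.6462, 0.0681, 0.0554], [0.667, 0.0812, 0.0588], [0.689, 0.0968, 0.0652]] 116
```

View pics/p10.png

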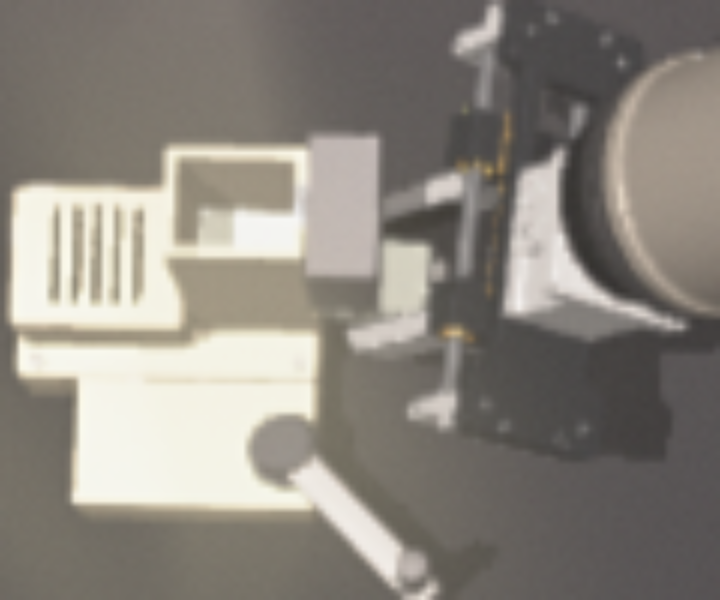

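Emit:
arm_command([
  {"dp":[0,-0.0009,-0.0013],"spin":0,"fingers":0.045},
  {"dp":[0,0,0],"spin":0,"fingers":0},
  {"dp":[0,0,0],"spin":0,"fingers":0},
  {"dp":[0,0,0],"spin":0,"fingers":0},
  {"dp":[0,0,0],"spin":0,"fingers":0},
  {"dp":[0,0,0],"spin":0,"fingers":0},
  {"dp":[0,0,0],"spin":0,"fingers":0},
  {"dp":[0,0,0],"spin":0,"fingers":0},
])

```text
clock: 25.95
tool_pos: [0.6703, 0.0939, 0.0467]
tcp_rot: [[0.996, -0.07, 0.059], [-0.091, -0.821, 0.564], [0.009, -0.567, -0.824]]
force: [-0.1, -0.1, 0.1]
gripper_width: 0.364
```

```bash
python3 - <<'E'
from h import *
go([.671,.08,.062],[.671,.02,.13],[.6,-.13,.17],[.556,-.227,.14])
E
```

```text
t 25.95 p [0.6703 0.0939 0.0467] w 0.364 F [-0.1 -0.1  0.1] q [  5.  37.  -1. 102. -47.  50.  33.]
[[0.996, -0.07, 0.059], [-0.091, -0.821, 0.564], [0.009, -0.567, -0.824]]
[0.671 0.08  0.062] dp [ 0.0021  0.0027 -0.0204] norm 0.021
[0.671 0.02  0.13 ] dp [ 0.0061  0.0107 -0.0899] norm 0.091
[ 0.6  -0.13  0.17] dp [-0.0566  0.1054 -0.1218] norm 0.171
[ 0.556 -0.227  0.14 ] dp [-0.0352  0.0997 -0.0326] norm 0.111
```

Emit:
arm_command([
  {"dp":[0,-0.004,-0.006],"spin":0,"fingers":0},
  {"dp":[0,-0.003,-0.006],"spin":0,"fingers":0},
  {"dp":[0.001,0,-0.013],"spin":0,"fingers":0},
  {"dp":[0.001,0.002,-0.02],"spin":0,"fingers":0},
  {"dp":[0.001,0.002,-0.02],"spin":0,"fingers":0},
  {"dp":[0.001,0.003,-0.02],"spin":0,"fingers":0},
  {"dp":[-0.003,0.009,-0.016],"spin":0,"fingers":0},
  {"dp":[-0.006,0.013,-0.015],"spin":0,"fingers":0},
])

```text
clock: 26.75
tool_pos: [0.6562, 0.0081, 0.1372]
tcp_rot: [[0.996, -0.066, 0.058], [-0.087, -0.821, 0.564], [0.01, -0.567, -0.824]]
force: [-0.4, -1.4, -0.4]
gripper_width: 0.36
```

```bash
python3 - <<'E'
from h import *
go([.6,-.13,.17],[.555,-.227,.13])
E
```

```text
t 26.75 p [0.6562 0.0081 0.1372] w 0.36 F [-0.4 -1.4 -0.4] q [  9.  31.   3.  99. -42.  61.  32.]
[[0.996, -0.066, 0.058], [-0.087, -0.821, 0.564], [0.01, -0.567, -0.824]]
[ 0.6  -0.13  0.17] dp [-0.0436  0.0984 -0.1082] norm 0.153
[ 0.555 -0.227  0.13 ] dp [-0.0367  0.1053 -0.0244] norm 0.114
```

Emit:
arm_command([
  {"dp":[-0.0085,0.019,-0.021],"spin":0,"fingers":0},
  {"dp":[-0.0085,0.0195,-0.0215],"spin":0,"fingers":0},
  {"dp":[-0.0085,0.0195,-0.0215],"spin":0,"fingers":0},
  {"dp":[-0.0085,0.0195,-0.0215],"spin":0,"fingers":0},
  {"dp":[-0.0085,0.021,-0.018],"spin":0,"fingers":0},
  {"dp":[-0.01,0.026,-0.008],"spin":0,"fingers":0},
  {"dp":[-0.009,0.025,-0.006],"spin":0,"fingers":0},
  {"dp":[-0.006,0.018,-0.004],"spin":0,"fingers":0},
])

```text
clock: 27.55
tool_pos: [0.5602, -0.2088, 0.1443]
tcp_rot: [[0.996, -0.071, 0.061], [-0.093, -0.821, 0.563], [0.01, -0.566, -0.824]]
force: [-0.1, -0.5, -1.3]
gripper_width: 0.355
```

```bash
python3 - <<'E'
from h import *
go([.555,-.227,.105])
im,d=env.camera('scene'); cv2.imwrite('pics/p11.png',cv2.resize(im[200:360,180:380],None,fx=4,fy=3.7))
P=pts('scene',d,np.ones((400,640),bool)); im2,d2=env.camera('top')
for k in env.trace('top','box0')[:2]: q=pts('top',d2,k['pixels']); print(k['confidence'],k['location'],np.round(np.percentile(q,[5,50,95],axis=0),3).tolist())
E
```

```text
t 27.55 p [ 0.5602 -0.2088  0.1443] w 0.355 F [-0.1 -0.5 -1.3] q [ 26.  32.   9.  98. -37.  73.  47.]
[[0.996, -0.071, 0.061], [-0.093, -0.821, 0.563], [0.01, -0.566, -0.824]]
[ 0.555 -0.227  0.105] dp [-0.0038  0.0376  0.0219] norm 0.044
0.74 [130.8, 286.3] [[0.564, 0.088, 0.035], [0.64, 0.163, 0.062], [0.689, 0.24, 0.16]]
0.64 [117.9, 290.2] [[0.669, 0.128, 0.09], [0.676, 0.146, 0.095], [0.686, 0.162, 0.098]]
```

View pics/p11.png

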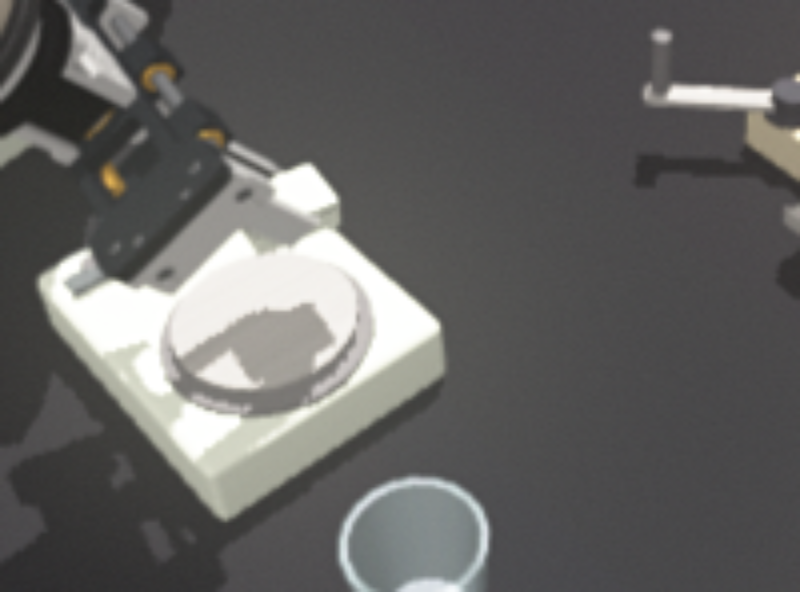

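```bash
python3 - <<'E'
from h import *
im,d=env.camera('scene'); m=np.zeros((400,640),bool); m[240:264,246:268]=True
v,u=np.nonzero(m&(d>0)); q=pts('scene',d,m); k=im[v,u].min(1)
q=q[k>170]; q=q[(q[:,2]>.1)]; print(len(q),np.percentile(q,[2,50,98],axis=0).round(4).tolist())
t=q[q[:,2]>np.percentile(q[:,2],50)]; c=t.mean(0); n=np.linalg.svd(t-c)[2][2]; print(np.round(n,3))
r=cv2.minAreaRect((q[:,:2]*1000).astype(np.float32)); print(r)
E
```

```text
174 [[0.5405, -0.2442, 0.1394], [0.5665, -0.201, 0.1559], [0.6364, -0.1881, 0.2459]]
[ 0.122 -0.83  -0.545]
((591.9325561523438, -212.12155151367188), (31.250938415527344, 111.08832550048828), 67.3486557006836)
```

Emit:
arm_command([
  {"dp":[-0.001,0.01,0.008],"spin":0,"fingers":0},
  {"dp":[-0.001,0.01,0.008],"spin":0,"fingers":0},
  {"dp":[-0.001,0.01,0.008],"spin":0,"fingers":0},
  {"dp":[-0.0005,0.009,0.0075],"spin":0,"fingers":0},
  {"dp":[0,0.005,0.004],"spin":0,"fingers":0},
  {"dp":[0,0.0025,0.002],"spin":0,"fingers":0},
  {"dp":[0,0,0],"spin":0,"fingers":0},
  {"dp":[0,0,0],"spin":0,"fingers":0},
])

```text
clock: 28.55
tool_pos: [0.5578, -0.2205, 0.0816]
tcp_rot: [[0.996, -0.065, 0.057], [-0.086, -0.82, 0.566], [0.01, -0.569, -0.822]]
force: [-0.8, 0.6, 0.7]
gripper_width: 0.359
```

```bash
python3 - <<'E'
from h import *
go([.555,-.227,.077],[.555,-.227,.0745])
im,d=env.camera('scene'); cv2.imwrite('pics/p12.png',cv2.resize(im[200:360,180:380],None,fx=4,fy=3.7))
P=pts('scene',d,np.ones((400,640),bool)); s=(P[:,0]>.5)&(P[:,0]<.61)&(P[:,1]>-.29)&(P[:,1]<-.17)
q=P[s&(P[:,2]>.060)&(P[:,2]<.0705)]; print('pan z',np.median(q[:,2]))
q=P[s&(P[:,2]>.074)&(P[:,2]<.108)&(P[:,1]>-.225)]; print(np.percentile(q,[2,50,98],axis=0).round(4).tolist(),len(q))
E
```

```text
t 28.55 p [ 0.5578 -0.2205  0.0816] w 0.359 F [-0.8  0.6  0.7] q [ 27.  37.   8.  98. -38.  69.  51.]
[[0.996, -0.065, 0.057], [-0.086, -0.82, 0.566], [0.01, -0.569, -0.822]]
[ 0.555 -0.227  0.077] dp [-0.0023  0.0081 -0.    ] norm 0.008
[ 0.555  -0.227   0.0745] dp [-0.      0.0014  0.0021] norm 0.003
pan z 0.06719555644837566
[[0.5342, -0.2243, 0.0759], [0.5619, -0.2132, 0.093], [0.5863, -0.2005, 0.1038]] 209
```

Emit:
arm_command([
  {"dp":[-0.0012,0.004,0],"spin":0,"fingers":0},
  {"dp":[-0.0012,0.004,0],"spin":0,"fingers":0},
  {"dp":[0,0,0],"spin":0,"fingers":0},
  {"dp":[0,0.0005,0.0006],"spin":0,"fingers":0},
  {"dp":[0,0.0005,0.0006],"spin":0,"fingers":0},
  {"dp":[0,0,0],"spin":0,"fingers":0},
  {"dp":[0,0,0],"spin":0,"fingers":0},
  {"dp":[0,0,0],"spin":0,"fingers":0},
])

```text
clock: 29.4
tool_pos: [0.5553, -0.2278, 0.0764]
tcp_rot: [[0.996, -0.064, 0.059], [-0.086, -0.821, 0.565], [0.012, -0.568, -0.823]]
force: [-0.1, 0.1, 0.2]
gripper_width: 0.355
```

Emit:
arm_command([
  {"dp":[0,0.0005,0.0007],"spin":0,"fingers":0},
  {"dp":[0,0,0],"spin":0,"fingers":0},
  {"dp":[0,0.0005,0.0007],"spin":0,"fingers":0},
  {"dp":[0,0,0],"spin":0,"fingers":0},
  {"dp":[0,0,0],"spin":0,"fingers":0},
  {"dp":[0,0,0],"spin":0,"fingers":0},
  {"dp":[0,0,0],"spin":0,"fingers":0},
  {"dp":[0,0,0],"spin":0,"fingers":0},
])

```text
clock: 30.2
tool_pos: [0.5554, -0.2278, 0.075]
tcp_rot: [[0.996, -0.064, 0.059], [-0.086, -0.82, 0.565], [0.012, -0.568, -0.823]]
force: [-1.6, -0.2, 2.1]
gripper_width: 0.357
```

Emit:
arm_command([
  {"dp":[0,0.0003,0.0005],"spin":0,"fingers":0},
  {"dp":[0,0,0],"spin":0,"fingers":0},
  {"dp":[0,0,0],"spin":0,"fingers":0},
  {"dp":[0,0,0],"spin":0,"fingers":0},
  {"dp":[0,0,0],"spin":0,"fingers":0},
  {"dp":[0,0,0],"spin":0,"fingers":0},
  {"dp":[0,0,0],"spin":0,"fingers":0},
  {"dp":[0,0,0],"spin":0,"fingers":0},
])

```text
clock: 31.0
tool_pos: [0.5554, -0.2278, 0.0746]
tcp_rot: [[0.996, -0.064, 0.059], [-0.086, -0.82, 0.565], [0.012, -0.568, -0.823]]
force: [-0.3, 0.1, 2.9]
gripper_width: 0.356
```

```bash
python3 - <<'E'
from h import *
for i in range(3):
    go(); im,d=env.camera('scene')
P=pts('scene',d,np.ones((400,640),bool)); s=(P[:,0]>.5)&(P[:,0]<.61)&(P[:,1]>-.29)&(P[:,1]<-.17)
q=P[s&(P[:,2]>.060)&(P[:,2]<.0705)]; print('pan z',np.median(q[:,2]))
q=P[s&(P[:,2]>.074)&(P[:,2]<.108)&(P[:,1]>-.235)]; print(np.percentile(q,[2,50,98],axis=0).round(4).tolist(),len(q))
E
```

```text
t 31.0 p [ 0.5554 -0.2278  0.0746] w 0.356 F [-0.3  0.1  2.9] q [ 28.  38.   8.  98. -38.  69.  52.]
[[0.996, -0.064, 0.059], [-0.086, -0.82, 0.565], [0.012, -0.568, -0.823]]
t 31.05 p [ 0.5554 -0.2278  0.0746] w 0.362 F [-0.7  0.2  1.5] q [ 28.  38.   8.  98. -38.  69.  52.]
[[0.996, -0.064, 0.059], [-0.086, -0.82, 0.565], [0.012, -0.568, -0.823]]
t 31.1 p [ 0.5555 -0.2278  0.0746] w 0.361 F [-1.5  0.   2.3] q [ 28.  38.   8.  98. -38.  69.  52.]
[[0.996, -0.064, 0.059], [-0.086, -0.82, 0.565], [0.012, -0.568, -0.823]]
pan z 0.0655378972100844
[[0.5307, -0.2345, 0.0774], [0.5555, -0.2231, 0.0863], [0.5845, -0.2084, 0.101]] 223
```

Emit:
arm_command([
  {"dp":[0,-0.0005,-0.0007],"spin":0,"fingers":0},
  {"dp":[0,0,0],"spin":0,"fingers":0},
  {"dp":[0,0,0],"spin":0,"fingers":0.036},
  {"dp":[0,0,0],"spin":0,"fingers":0.039},
  {"dp":[0,0,0],"spin":0,"fingers":0.05},
  {"dp":[0,0,0],"spin":0,"fingers":0.055},
  {"dp":[0,0,0],"spin":0,"fingers":0.055},
  {"dp":[0,0,0],"spin":0,"fingers":0.055},
])

```text
clock: 31.95
tool_pos: [0.5555, -0.2276, 0.075]
tcp_rot: [[0.996, -0.064, 0.059], [-0.086, -0.82, 0.565], [0.012, -0.568, -0.823]]
force: [-0.3, -0.3, -0.0]
gripper_width: 0.587
```

Emit:
arm_command([
  {"dp":[0,0,-0.008],"spin":0,"fingers":0.055},
  {"dp":[0,0,-0.015],"spin":0,"fingers":0.055},
  {"dp":[0,0,-0.02],"spin":0,"fingers":0.055},
  {"dp":[0,0,-0.025],"spin":0,"fingers":0.055},
  {"dp":[0,0,-0.025],"spin":0,"fingers":0.055},
  {"dp":[0,0,-0.025],"spin":0,"fingers":0.055},
  {"dp":[0,0,-0.02],"spin":0,"fingers":0.055},
  {"dp":[0,0,0],"spin":0,"fingers":0.055},
])

```text
clock: 32.75
tool_pos: [0.5458, -0.3138, 0.1997]
tcp_rot: [[0.996, -0.065, 0.06], [-0.088, -0.823, 0.562], [0.013, -0.565, -0.825]]
force: [1.0, 0.0, 0.2]
gripper_width: 0.585
```

```bash
python3 - <<'E'
from h import *
go()
for c in ['scene','top']:
    im,d=env.camera(c)
    if c=='scene': cv2.imwrite('pics/p13.png',im[100:400,150:550][:, :]) 
    P=pts(c,d,np.ones((400,640),bool)); s=(P[:,0]>.49)&(P[:,0]<.62)&(P[:,1]>-.29)&(P[:,1]<-.17)
    q=P[s&(P[:,2]>.060)&(P[:,2]<.0725)]; print(c,'pan z',np.median(q[:,2]),len(q), cv2.minEnclosingCircle((q[:,:2]*1000).astype(np.float32)))
    q=P[s&(P[:,2]>.082)&(P[:,2]<.095)]
    if len(q)>5: r=cv2.minAreaRect((q[:,:2]*1000).astype(np.float32)); print('boxtop',len(q),np.round(r[0],1),np.round(r[1],1),round(r[2],1),np.percentile(q,[3,50,97],axis=0).round(4).tolist())
E
```

```text
t 32.75 p [ 0.5458 -0.3138  0.1997] w 0.585 F [1.  0.  0.2] q [ 32.  34.  12.  87. -34.  84.  49.]
[[0.996, -0.065, 0.06], [-0.088, -0.823, 0.562], [0.013, -0.565, -0.825]]
scene pan z 0.06712748880562792 996 ((555.3135986328125, -232.34605407714844), 50.364444732666016)
boxtop 309 [ 556.  -230.9] [47.  35.7] 84.3 [[0.54, -0.2535, 0.083], [0.5579, -0.2317, 0.087], [0.5732, -0.2095, 0.0889]]
top pan z 0.06705755638449701 854 ((549.4854125976562, -229.9297637939453), 52.42796325683594)
boxtop 244 [ 551.8 -229.6] [46.6 34.9] 86.8 [[0.5346, -0.251, 0.0835], [0.5516, -0.2291, 0.0869], [0.5677, -0.2074, 0.0902]]
```

View pics/p13.png

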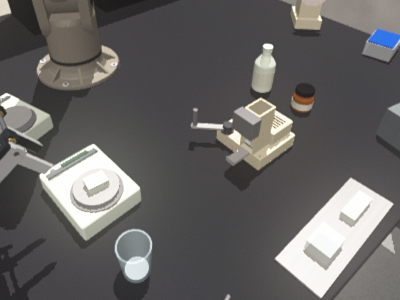

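The last picture shows the box flat on the pan at about (97,181). The tongue is empty, the lever is back at rest, and the bottle, beaker and jar are standing. In each camera's view the box is within 2–3 mm of the pan's middle, and the gripper is clear.

```bash
python3 -c "
from workcell import env
print(env.hand_in())"
```

```text
the job is handed in; nothing more can be done
None
```

The sample box is flat and right way up on the middle of the balance pan, released, and the job is handed in at about 33 s of the 61 s allowed. No verdict was reported.

**Tilting the gripper:** the moves cannot tilt the tool. I got a lean of about 35° by driving the arm against its reach limits, then used that lean for the whole job.

**Dispensing:** one lever stroke went all the way to its stop, pressing with up to about 25 N. The lever sprang back to rest and one box came out.

**A second grip was needed:** my first grip was too low, because the fingertips reached below the box and would have met the pan first. I set the box back on the tongue and gripped it about 8 mm higher. On the way back it touched the tower with about 12 N and slid a few millimetres in the grip.

**Placing:** the box touched the pan with about 2 N. I eased that off before opening the fingers, then backed clear.

**Last checks:**
- The box top is level, at about 87 mm on both cameras, as it should be for a 20 mm box on this pan.
- The box is within 2–3 mm of the pan's middle in each view, turned by about 3–6°. The two cameras differ by about 4 mm on absolute position.
- The tongue is empty and the lever is at rest.
- The bottle, beaker and jar look upright and unmoved in the last picture; I did not measure them again.
- I could not count the boxes left in the magazine. An earlier top view, after the stroke, showed the next one inside the tower.

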